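# Hang three freshly glued model wheels on the drying rod

## Robot

A 7-joint arm with a two-finger parallel gripper is mounted at the origin on the work surface. World frame = base frame: x ahead of the robot, y to its left, z up, the work surface at z = 0. Lengths are in mm, angles in rad, forces in N, time in s.
With the tool pointing down it reaches from about 425 to 875 mm from the base axis. Payload 4.7 kg.
Tool frame: the origin (TCP) lies at the very end of the fingers, on their centre line; the grasp point (between the pads) lies 19 mm behind it (manip.grasp_offset is the distance from the TCP to the grasp point, in mm); z points along the fingers, y is the line along which they close (so a half turn about z gives the same grasp; the last joint's range is limited). The gripper opens to 87 mm and grips with 3 to 60 N. Pads are 19 mm wide; open, the fingers measure 117 mm over their backs; the gripper's body (75 mm by 190 mm) begins 51 mm behind the grasp point.
Start: joints at [-1.287, 0.321, -0.07, 1.45, 0.023, 1.371, -0.057], TCP at [173.277, 626.499, 222.587] pointing down, gripper open.
Joint ranges: [-2.86, 2.86], [-0.3, 2.09], [-1.38, 1.24], [0.06, 2.45], [-1.56, 4.7], [0.09, 2.05], [-2.69, 2.69]. Speed limits (rad/s): [2.57, 2.57, 3.14, 3.14, 3.14, 3.14, 3.14].

## Interface

Orientations are given as a unit quaternion [x, y, z, w].
In Python, from rig import manip gives the robot as it stands.
- The arm moves only by the tool move_arm, never from a script. Its argument "targets" is a list of rows, each an object with "xyz": the shift along the world's x, y, z scaled (see below), a list of three; "angular": the turn, a rotation vector about the world's x, y, z scaled (see below), a list of three; "jaw": the opening, from 0 (shut) to 1 (fully open). A call has 1 to 8 rows; each row is the pose to reach, as a shift and turn from the pose commanded when the call began; what a row does not reach only later rows make up. The controller multiplies each number of a shift by 80 mm and each number of a turn by pi/2 rad. A row lasts 1/12 s, in which the tool goes at most 41.7 mm and 7.16 degrees, less where a joint would pass 70% of its speed; a pose out of reach is approached as far as the arm can. A call with a number of a shift or a turn outside -1 to 1 is refused whole. A call with a gripper value outside its range is refused whole. The fingers move at their own pace and stop on an object; "grip_force" is the grip in N (left out, the last holds). Time passes only in rows, so rows that repeat a pose let the fingers close. It gives the time, the measured TCP pose, the force, the opening and the grip force at its end, in the units of the state.
- manip.get_state(): the state, without advancing time (a new reading comes with each control period).
- manip.read_camera(name): name is "scene" or "top" or "wrist"; returns the picture (384x512x3 uint8, red, green, blue); there is no depth.
- manip.camera_info(name): a dict with "intrinsics" (3x3 intrinsics, pixels), "camera_from_world" (4x4, takes a point from world to camera coordinates). Camera axes: x right, y down, z forward; pixel columns grow to the right and rows downward; lengths in mm; the calibration is good to about 2 mm. The wrist camera is an equidistant fisheye: a pixel r from the principal point sees the ray r / f radians off the axis. A picture is of the moment at which its call begins: read the wrist's pose just before it. camera_info takes no time and is no camera call; for the wrist camera it gives the pose at the moment of the call.
- manip.job_done(): hands the job in; it is judged then, once.
Trained networks look in the newest picture that a camera, given by its name, has taken for a name from the list of things; names that differ only in an ending like _2 or _b are one class to them, and where a whole thing is asked for, a point or a joint stands for the part that bears it (a point fixed in the world has none). Each returns a list of dicts, best first, with "score" (0 to 1); they miss things now and then, are a little off and sometimes report something else, mostly with a low value. They report only what shows in the picture. A call takes as long as a camera call. They do not tell look-alikes from the thing itself.
- manip.look_for(target, camera): "rect" ([left, top, right, bottom] in pixels, round what is visible of it).
The state is a dict: "t": time; "joint_pos": joint angles; "joint_vel": joint speeds; "joint_torque": joint torques, N m; "eef_pos": TCP position; "ee_rot": TCP orientation; "contact_force": force on the tool from outside, world axes, zero at the start; "ft_torque": the same for the moment, N m; "gripper_width": opening from 0.0 (shut) to 1.0 (fully open); "grasp_force": force on a finger pad.
Only numpy, scipy, OpenCV 4.12 (cv2) and the standard library are available. Lean on these libraries where they do the work, as an engineer would, in place of code of your own. Each camera call takes 0.05 s, during which the arm holds its last target. There are 200 camera calls.

## Task

Three freshly glued model wheels stand on edge in the slotted rack. Pick up the wooden drying rod by its handle, feel its tip through the holes of all three where they stand (the holes are hand-drilled and off-centre, so press only lightly, never hard enough to break the tacky hubs), lift the three off together, and hang the rod level across both forks of the drying stand with all the wheels between the forks, then let go. Never touch the wheels with the gripper or arm, and leave the glue bottle, the tin and the lacquer jar as they stand.

Things in the scene. Friction and masses are not known exactly. Their poses are not given: they have to be found in the camera images.
- rod: wooden drying rod lying on the bench, 45 g, balanced within the handle. Dark flat-sided handle, 18 mm wide (y), 26 mm high (z), from 6 to 74 mm behind the origin; 15 mm brass ferrule on the last 6 mm; then an 8 mm round dowel, 150 mm long, with a blunt end (1 mm chamfer). Origin: on the axis where the dowel leaves the ferrule, 13 mm above the bench as it lies; x points to the tip, z up.
- rod_tip (a point): the centre of the dowel's blunt end, 150 mm from the rod's origin along its x.
- rod_mid (a point): the point on the dowel's axis 70 mm from the rod's origin; midway between the forks when the rod hangs right.
- wheel_a: spoked wooden wheel on edge in a rack slot (wheels a, b, c are alike; which is in which slot varies): 60 mm diameter, 10 mm thick at rim and hub, hub 26 mm in diameter. Origin: its centre, 30 mm above the rack's floor; x is the axle, along the rack's x; y level, z up. Its 12 mm hole is off-centre: as it stands, 3.5 to 5 mm from the origin along y, to one side or the other, under 0.5 mm up or down.
- wheel_b: as wheel_a. The hole was drilled by hand through the hub on its level line; which side of the centre it lies is not known and differs from wheel to wheel. About 22 g. It stands free in its slot: about 1 mm of play along x each way, free to roll or slide 15 mm sideways, and to be lifted straight up. On a rod it hangs with the hole uppermost.
- wheel_c: as wheel_a. The glue of all three is still tacky: a hub gives way if the rod presses on the wheel with more than 18 N.
- rack: plywood rack screwed down, 90 mm (x) by 104 mm (y). Origin: centre of its underside; x runs along the slots; its -x end faces the rod. Floor 8 mm above the bench. Four 10 mm dividers at x = -33, -11, 11, 33 mm leave slots 12 mm wide at x = -22, 0, 22 mm. Each is U-shaped: 54 mm above the bench at its sides, 20 mm in the 40 mm wide middle gap, where the rod passes along x.
- stand: drying stand screwed down: base 150 (x) by 84 mm (y), 10 mm high, with upright forks 8 mm thick at x = -55 and 55 mm; its -x end faces the rod. Origin: centre of its underside. Each fork's notch at y = 0 is 28 mm wide at the top (76 mm above the bench) and 9 mm at its bottom (52 mm up): the hung rod's axis lies 56 mm up, handle clear outside either fork, wheels hanging free.
- glue: white glue bottle with a long cap, 36 mm in diameter, 112 mm high, standing; origin at the centre of its underside. To be left alone.
- tin: flat metal tin 62 x 97 x 28 mm; origin at the centre of its underside. To be left alone.
- lacquer: small amber lacquer jar 52 mm in diameter, 62 mm high; origin at the centre of its underside. To be left alone.
There are look-alikes about, which are no part of the job. What is shaped like the rod but purple or turquoise is not meant.

How it is judged:
By the outcome, as a careful person would: the job done as asked, in the order asked, and still so for the second after the job is handed in, with the robot touching nothing.
It also fails if it takes over 67 s, if anything falls off the work surface, if the arm or the gripper's body presses on something with over 40 N, if the wrist force passes 120 N, or if a joint passes its speed limit or range.

## Working session

There is one attempt and no reset: what is moved stays moved. The work goes in short steps, Python scripts to look and compute and a tool call to move; the robot and the scene stay as the last step left them, time stands still between calls to the robot, and variables do not carry over. Pictures are saved under pics/ and viewed, at most 10 in all, crops included, and the job is handed in when it is done.

Besides the shell and the picture viewer there is one more tool, called in YAML: its name, and indented under it one key for each argument. move_arm: Moves the arm, as the interface text tells. Shifts and turns lie within -1 to 1; 1 stands for 80 mm of shift or pi/2 rad of turn. Its arguments: {"type":"object","properties":{"targets":{"type":"array","items":{"type":"object","properties":{"xyz":{"type":"array","items":{"type":"number"}},"angular":{"type":"array","items":{"type":"number"}},"jaw":{"type":"number"}}}},"grip_force":{"type":"number"}},"required":["targets"]}

```bash
mkdir -p pics; ls; cat > h.py <<'E'
import numpy as np, cv2
from rig import manip
def cam(n):
    i=manip.camera_info(n); return np.array(i["intrinsics"]),np.array(i["camera_from_world"])
def grab(n,f=None):
    i=manip.read_camera(n)
    if f: cv2.imwrite('pics/'+f,cv2.cvtColor(i,cv2.COLOR_RGB2BGR))
    return i
def ray(n,u,v,kc=None):
    K,T=kc or cam(n); x=(u-K[0,2])/K[0,0]; y=(v-K[1,2])/K[1,1]
    if n=='wrist':
        r=np.hypot(x,y); s=np.sinc(r/np.pi); d=np.array([x*s,y*s,np.cos(r)])
    else: d=np.array([x,y,1.])
    R=T[:3,:3]; return -R.T@T[:3,3], R.T@d
def onz(n,u,v,z,kc=None):
    o,d=ray(n,u,v,kc); return o+d*(z-o[2])/d[2]
def proj(n,p,kc=None):
    K,T=kc or cam(n); c=T[:3,:3]@np.array(p,float)+T[:3,3]
    if n=='wrist':
        r=np.hypot(c[0],c[1]); th=np.arctan2(r,c[2]); q=c[:2]/max(r,1e-9)*th
    else: q=c[:2]/c[2]
    return np.array([q[0]*K[0,0]+K[0,2],q[1]*K[1,1]+K[1,2]])
def tri(obs): # list of (o,d)
    A=0;b=0
    for o,d in obs:
        d=d/np.linalg.norm(d); P=np.eye(3)-np.outer(d,d); A=A+P; b=b+P@o
    return np.linalg.solve(A,b)
E
python3 - <<'E'
from h import *
a=grab('scene');b=grab('top')
cv2.imwrite('pics/s0.png',cv2.cvtColor(cv2.resize(a,(800,600)),4)); cv2.imwrite('pics/t0.png',cv2.cvtColor(cv2.resize(b,(800,600)),4))
for c in('scene','top'):
    print(c,[x.round(3).tolist() for x in cam(c)])
    for n in('rod','wheel_a','rack','stand','glue','tin','lacquer'):
        print(n,[(np.round(d['rect']).tolist(),round(d['score'],2)) for d in manip.look_for(n,c)][:4])
print(manip.get_state())
E
```

```text
pics
scene [[[349.846, 0.0, 257.401], [0.0, 349.846, 197.705], [0.0, 0.0, 1.0]], [[-0.864, 0.504, -0.008, 369.433], [0.401, 0.676, -0.618, -150.989], [-0.306, -0.537, -0.786, 1053.097], [0.0, 0.0, 0.0, 1.0]]]
rod [([210.0, 108.0, 253.0, 149.0], 0.85), ([380.0, 196.0, 422.0, 307.0], 0.71), ([107.0, 182.0, 139.0, 216.0], 0.24)]
wheel_a [([283.0, 236.0, 303.0, 252.0], 0.72), ([273.0, 230.0, 296.0, 244.0], 0.7), ([271.0, 223.0, 295.0, 232.0], 0.53)]
rack [([256.0, 213.0, 314.0, 273.0], 0.72)]
stand [([190.0, 245.0, 259.0, 320.0], 0.97), ([226.0, 372.0, 250.0, 384.0], 0.55)]
glue [([338.0, 308.0, 365.0, 338.0], 0.89), ([175.0, 149.0, 202.0, 201.0], 0.71)]
tin [([110.0, 182.0, 140.0, 215.0], 0.72), ([174.0, 147.0, 202.0, 203.0], 0.53), ([258.0, 217.0, 312.0, 271.0], 0.37), ([274.0, 231.0, 296.0, 241.0], 0.36)]
lacquer [([224.0, 368.0, 253.0, 384.0], 0.65)]
top [[[471.424, 0.0, 255.485], [0.0, 471.424, 195.223], [0.0, 0.0, 1.0]], [[-0.019, -1.0, -0.023, 49.941], [-0.999, 0.02, -0.037, 433.831], [0.038, 0.022, -0.999, 1204.707], [0.0, 0.0, 0.0, 1.0]]]
rod [([370.0, 190.0, 414.0, 269.0], 0.67
[... 439 characters left out ...]
8, -0.07010191,  1.45046974,  0.02259549,
        1.37077808, -0.05686321]), 'joint_vel': array([-4.15139476e-04,  8.86165004e-04,  8.12155933e-04,  1.33136471e-04,
       -8.41632295e-04, -8.86811920e-05, -9.37804483e-04]), 'joint_torque': array([ 5.24641764e-04, -4.91036832e+01, -4.03263392e-01, -3.12755477e+01,
       -6.39154133e-02,  3.31512548e-02,  3.16409682e-05]), 'eef_pos': array([173.26553889, 626.5260627 , 222.62685429]), 'ee_rot': array([1.34450292e-01, 9.90920335e-01, 8.21331187e-05, 2.96453659e-05]), 'contact_force': array([-0.37376955, -0.44483539, -0.39756227]), 'ft_torque': array([ 0.03263767,  0.02962032, -0.01101396]), 'grasp_force': 0.0, 'gripper_width': 1.0012014704232}
```

View pics/s0.png

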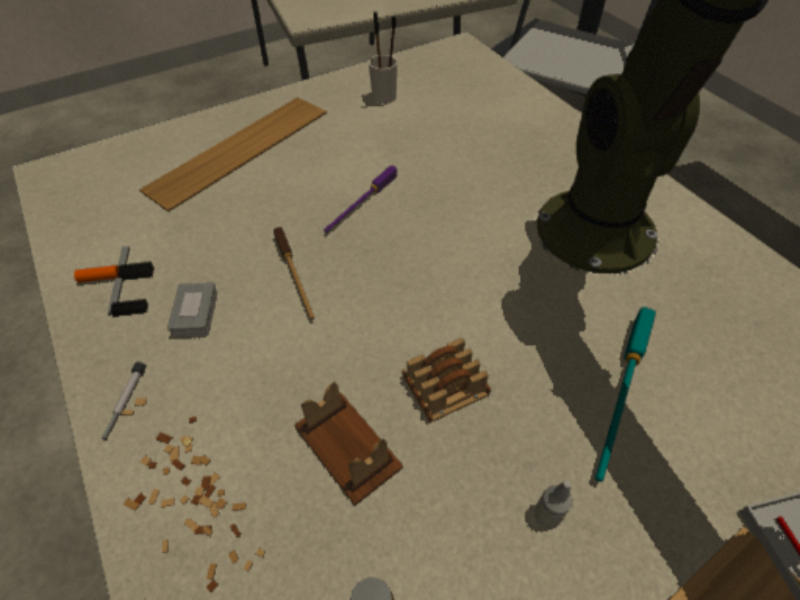

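View pics/t0.png

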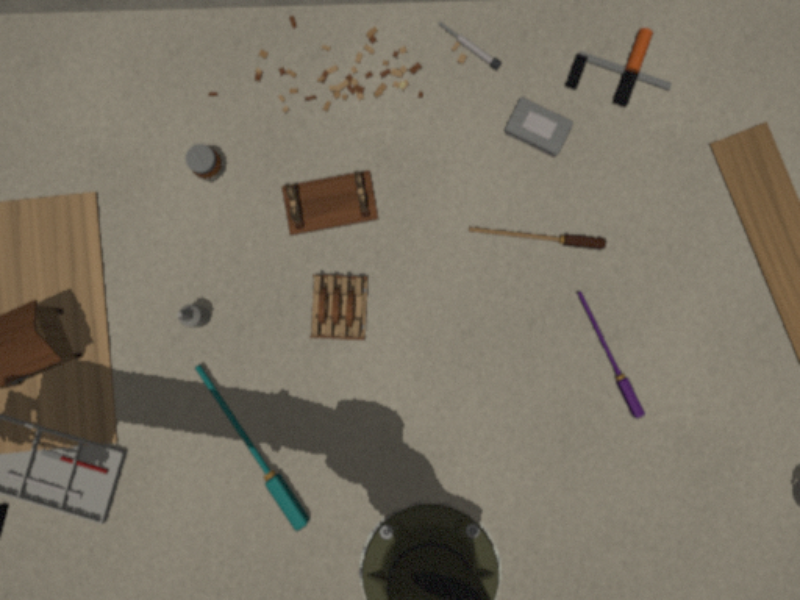

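The brown rod at scene(800) (280,235)→(311,318) and top(800) (605,242)→(470,229) fits: wooden dowel, dark handle, brass ferrule. The purple one (top 580,292→640,412) and the turquoise one (top 200,367→300,525) are look-alikes. The rack is at top (340,306), the stand at (330,203). I'll confirm this in one enlarged crop.

```bash
python3 - <<'E'
from h import *
b=grab('top');a=grab('scene')
m=np.zeros((600,800,3),np.uint8)
m[:200,:500]=cv2.resize(b[135:175,295:395],(500,200),interpolation=2)
m[200:600,:400]=cv2.resize(b[100:220,165:265][:100],(400,400),interpolation=2)
m[200:600,400:]=cv2.resize(a[205:325,185:325][:100,40:140],(400,400),interpolation=2)
cv2.imwrite('pics/m1.png',cv2.cvtColor(m,4))
kt,ks=cam('top'),cam('scene')
f=512/800
for n,u,v,z in(('butt',605,242,13),('ferr',561,239,13),('tip',470,229,13),('rack0',340,306,20),('stand-x',362,193,76),('stand+x',293,205,76)):
    print(n,onz('top',u*f,v*f,z,kt).round(1))
for n,u,v,z in(('butt',278,230,13),('ferr',289,254,13),('tip',311,318,13)):
    print(n,onz('scene',u*f,v*f,z,ks).round(1))
E
```

```text
butt [ 530.9 -297.5   13. ]
ferr [ 537.5 -226.    13. ]
tip [557.3 -77.6  13. ]
rack0 [434.7 137.9  20. ]
stand-x [608.9  94.7  76. ]
stand+x [592.6 203.4  76. ]
butt [ 526.9 -299.9   13. ]
ferr [ 533.8 -230.4   13. ]
tip [560.2 -74.6  13. ]
```

View pics/m1.png

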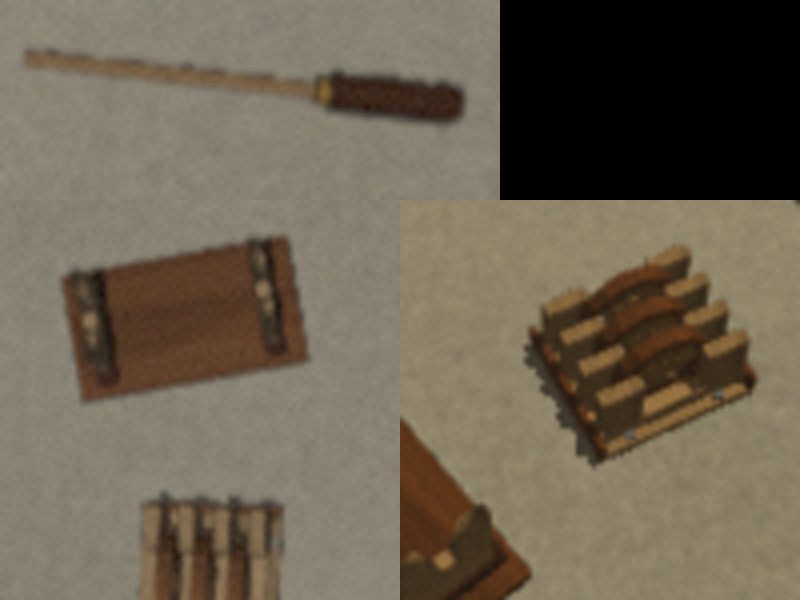

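The crop shows the brown rod with brass ferrule: mosaic handle (330–463,97), tip (25,58). So it is the one meant. Next: wrist camera geometry, while moving toward the rack.

```bash
python3 - <<'E'
from h import *
K,T=cam('wrist');print(K,T.round(3));s=manip.get_state()
from scipy.spatial.transform import Rotation as R
Rt=R.from_quat(s['ee_rot']).as_matrix()
o=-T[:3,:3].T@T[:3,3];print('cam in tool',(Rt.T@(o-s['eef_pos'])).round(1));print('cam axes in tool',(Rt.T@T[:3,:3].T).round(2))
kt=cam('top')
# rack corners, top image crop coords (m1): native = 165+u/4,100+(v-200)/4
for n,u,v,z in(('standA',64,277,10),('standB',288,237,10),('standC',308,358,10),('standD',83,402,10)):
    print(n,onz('top',165+u/4,100+(v-200)/4,z,kt).round(1))
for n,u,v,z in(('rackNE',367,273,8),('rackSE',366,339,8),('rackNW',313,273,8),('rackSW',311,338,8)):
    print(n,onz('top',u*.64,v*.64,z,kt).round(1))
E
```

```text
[[297.31863964   0.         258.03077764]
 [  0.         297.31863964 189.51456607]
 [  0.           0.           1.        ]] [[ 2.66000e-01  9.64000e-01  0.00000e+00 -6.49630e+02]
 [ 9.21000e-01 -2.54000e-01  2.96000e-01 -3.57280e+01]
 [ 2.85000e-01 -7.80000e-02 -9.55000e-01  3.91403e+02]
 [ 0.00000e+00  0.00000e+00  0.00000e+00  1.00000e+00]]
cam in tool [  82.4   -0.6 -162. ]
cam axes in tool [[ 0.   -0.96 -0.3 ]
 [ 1.    0.    0.  ]
 [-0.   -0.3   0.96]]
standA [635.9 230.8  10. ]
standB [658.5  84.9  10. ]
standC [579.4  73.4  10. ]
standD [554.2 219.6  10. ]
rackNE [488.8  93.5   8. ]
rackSE [379.9  97.1   8. ]
rackNW [490.7 183.    8. ]
rackSW [383.3 187.9   8. ]
```

move_arm:
  targets:
    - {"xyz": [0.25,-0.5,0],"angular": [0,0,-0.08],"jaw": 1}
    - {"xyz": [0.5,-1,0],"angular": [0,0,-0.16],"jaw": 1}

```text
t: 1.07
eef_pos: [208.7, 552.4, 221.3]
ee_rot: [0.257, 0.966, -0.001, -0.001]
contact_force: [0.7, 0.6, 0.6]
gripper_width: 0.996
grasp_force: 0.0
```

move_arm:
  targets:
    - {"xyz": [0.25,-0.5,0],"angular": [0,0,-0.08],"jaw": 1}
    - {"xyz": [0.5,-1,0],"angular": [0,0,-0.16],"jaw": 1}

```text
t: 1.23
eef_pos: [248.4, 475.7, 222.4]
ee_rot: [0.378, 0.926, 0.0, 0.0]
contact_force: [1.2, 0.0, 0.4]
gripper_width: 1.003
grasp_force: 0.0
```

move_arm:
  targets:
    - {"xyz": [0.25,-0.5,0],"angular": [0,0,-0.08],"jaw": 1}
    - {"xyz": [0.5,-1,0],"angular": [0,0,-0.16],"jaw": 1}

```text
t: 1.4
eef_pos: [285.7, 401.0, 222.8]
ee_rot: [0.491, 0.871, 0.0, -0.0]
contact_force: [0.0, -0.3, 0.0]
gripper_width: 0.998
grasp_force: 0.0
```

move_arm:
  targets:
    - {"xyz": [0.25,-0.5,0],"angular": [0,0,-0.08],"jaw": 1}
    - {"xyz": [0.5,-1,0],"angular": [0,0,-0.16],"jaw": 1}

```text
t: 1.57
eef_pos: [322.9, 326.5, 222.8]
ee_rot: [0.596, 0.803, 0.0, -0.0]
contact_force: [1.6, 0.2, 0.4]
gripper_width: 0.995
grasp_force: 0.0
```

move_arm:
  targets:
    - {"xyz": [0.4,-0.45,0],"angular": [0,0,-0.05]}
    - {"xyz": [0.8,-0.9,0],"angular": [0,0,-0.1]}

```text
invalid input
```

move_arm:
  targets:
    - {"xyz": [0.25,-0.5,-0.3],"angular": [0,0,-0.06]}
    - {"xyz": [0.5,-0.9,-0.7],"angular": [0,0,-0.107]}
    - {"xyz": [0.5,-1,-0.7],"angular": [0,0,-0.107]}
    - {"xyz": [0.5,-1,-0.7],"angular": [0,0,-0.107]}

```text
invalid input
```

```bash
python3 - <<'E'
from h import *
kc=cam('wrist'); a=grab('wrist','w1.png'); np.savez('w1.npz',K=kc[0],T=kc[1])
u=proj('wrist',[436,140,45],kc);print(manip.get_state()['eef_pos'],u)
for n in('rack','wheel_a'): print(n,[(np.round(d['rect']).tolist(),round(d['score'],2)) for d in manip.look_for(n,'wrist')])
E
```

```text
[328.12333219 318.13325154 223.02215414] [294.98924224 311.18968228]
rack [([252.0, 285.0, 336.0, 309.0], 0.74)]
wheel_a [([281.0, 285.0, 320.0, 313.0], 0.75), ([276.0, 306.0, 297.0, 314.0], 0.63)]
```

move_arm:
  targets:
    - {"xyz": [0,-0.5,0]}
    - {"xyz": [0,-1,0]}

```text
invalid input
```

move_arm:
  targets:
    - {"xyz": [0,-0.5,-0.3]}
    - {"xyz": [0,-0.9,-0.8]}
    - {"xyz": [0,-0.9,-0.8]}
    - {"xyz": [0,-0.9,-0.8]}

```text
invalid input
```

```bash
python3 - <<'E'
from h import *
kc=cam('wrist'); b=grab('wrist','w2.png'); np.savez('w2.npz',K=kc[0],T=kc[1])
u=proj('wrist',[436,140,45],kc).astype(int);print(manip.get_state()['eef_pos'],u)
a=cv2.imread('pics/w1.png');z=np.load('w1.npz');v=proj('wrist',[436,140,45],(z['K'],z['T'])).astype(int)
b=cv2.imread('pics/w2.png')
def crop(i,c):
    p=cv2.copyMakeBorder(i,100,100,100,100,0); x,y=c+100; return cv2.resize(p[y-75:y+75,x-50:x+50],(400,600),interpolation=2)
cv2.imwrite('pics/m2.png',np.hstack([crop(a,v),crop(b,u)]));print(v,u)
E
```

```text
[322.92154986 327.73942846 223.12375601] [294 310]
[294 311] [294 310]
```

View pics/m2.png

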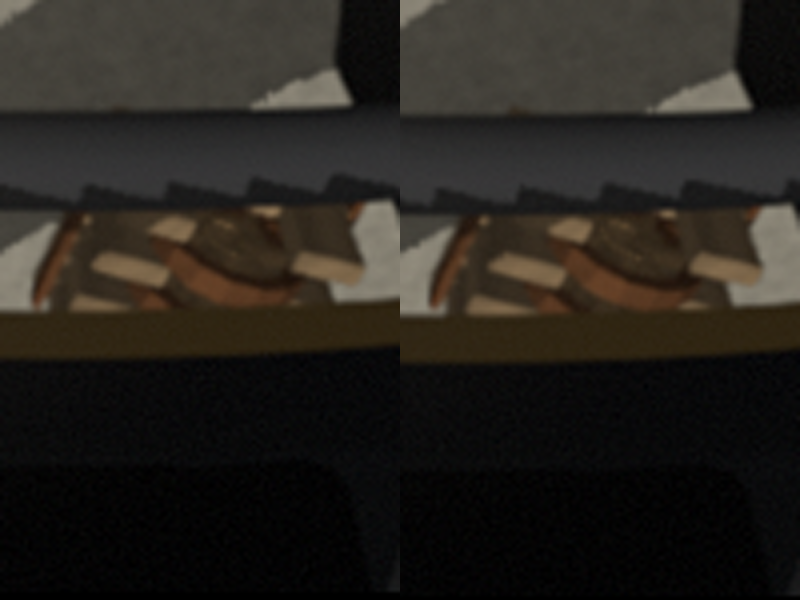

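Each row needs a jaw value; I'll resend the moves. The picture only shows the rack, partly hidden behind the fingers.

move_arm:
  targets:
    - {"xyz": [0.4,-0.45,0],"angular": [0,0,-0.05],"jaw": 1}
    - {"xyz": [0.8,-0.9,0],"angular": [0,0,-0.1],"jaw": 1}

```text
t: 1.93
eef_pos: [376.4, 268.7, 222.7]
ee_rot: [0.652, 0.758, 0.0, -0.0]
contact_force: [1.7, -0.7, 0.5]
gripper_width: 0.999
grasp_force: 0.0
```

move_arm:
  targets:
    - {"xyz": [0.25,-0.5,-0.3],"angular": [0,0,-0.06],"jaw": 1}
    - {"xyz": [0.5,-0.9,-0.7],"angular": [0,0,-0.107],"jaw": 1}
    - {"xyz": [0.5,-1,-0.7],"angular": [0,0,-0.107],"jaw": 1}
    - {"xyz": [0.5,-1,-0.7],"angular": [0,0,-0.107],"jaw": 1}

```text
t: 2.27
eef_pos: [417.6, 182.0, 163.9]
ee_rot: [0.717, 0.697, -0.003, 0.0]
contact_force: [0.2, -0.5, -0.2]
gripper_width: 1.0
grasp_force: 0.0
```

```bash
python3 - <<'E'
from h import *
kc=cam('wrist'); a=grab('wrist','w3.png'); np.savez('w3.npz',K=kc[0],T=kc[1])
u=proj('wrist',[436,140,45],kc);print(manip.get_state()['eef_pos'],u)
for n in('rack','wheel_a'): print(n,[(np.round(d['rect']).tolist(),round(d['score'],2)) for d in manip.look_for(n,'wrist')])
E
```

```text
[417.33806326 185.13918654 165.33249617] [278.13748943 222.13886398]
rack [([230.0, 165.0, 327.0, 256.0], 0.86)]
wheel_a [([250.0, 212.0, 304.0, 240.0], 0.58), ([254.0, 185.0, 308.0, 214.0], 0.55), ([246.0, 230.0, 303.0, 256.0], 0.55)]
```

move_arm:
  targets:
    - {"xyz": [0,-0.5,0],"jaw": 1,"angular": [0,0,0]}
    - {"xyz": [0,-1,0],"jaw": 1,"angular": [0,0,0]}

```text
t: 2.58
eef_pos: [418.0, 109.4, 167.6]
ee_rot: [0.712, 0.702, 0.001, 0.001]
contact_force: [1.0, -0.7, -0.2]
gripper_width: 0.995
grasp_force: 0.0
```

move_arm:
  targets:
    - {"xyz": [0,-0.5,-0.3],"jaw": 1,"angular": [0,0,0]}
    - {"xyz": [0,-0.9,-0.8],"jaw": 1,"angular": [0,0,0]}
    - {"xyz": [0,-0.9,-0.8],"jaw": 1,"angular": [0,0,0]}
    - {"xyz": [0,-0.9,-0.8],"jaw": 1,"angular": [0,0,0]}

```text
t: 2.92
eef_pos: [416.2, 33.3, 101.1]
ee_rot: [0.716, 0.698, -0.001, -0.001]
contact_force: [-0.6, 0.7, 0.1]
gripper_width: 1.003
grasp_force: 0.0
```

```bash
python3 - <<'E'
from h import *
kc=cam('wrist'); b=grab('wrist','w4.png'); np.savez('w4.npz',K=kc[0],T=kc[1])
u=proj('wrist',[436,140,45],kc).astype(int);print(manip.get_state()['eef_pos'],u)
for n in('rack','wheel_a'): print(n,[(np.round(d['rect']).tolist(),round(d['score'],2)) for d in manip.look_for(n,'wrist')])
a=cv2.imread('pics/w3.png');z=np.load('w3.npz');v=proj('wrist',[436,140,45],(z['K'],z['T'])).astype(int)
b=cv2.imread('pics/w4.png')
def crop(i,c):
    p=cv2.copyMakeBorder(i,100,100,100,100,0); x,y=c+100; return cv2.resize(p[y-75:y+75,x-50:x+50],(400,600),interpolation=2)
cv2.imwrite('pics/m3.png',np.hstack([crop(a,v),crop(b,u)]));print(v,u)
E
```

```text
[417.49274831  35.16279595 102.59186797] [283  65]
rack [([213.0, 10.0, 350.0, 127.0], 0.88)]
wheel_a [([236.0, 84.0, 320.0, 104.0], 0.87), ([246.0, 18.0, 326.0, 49.0], 0.76), ([239.0, 54.0, 324.0, 77.0], 0.66), ([214.0, 10.0, 351.0, 128.0], 0.55)]
[278 222] [283  65]
```

View pics/m3.png

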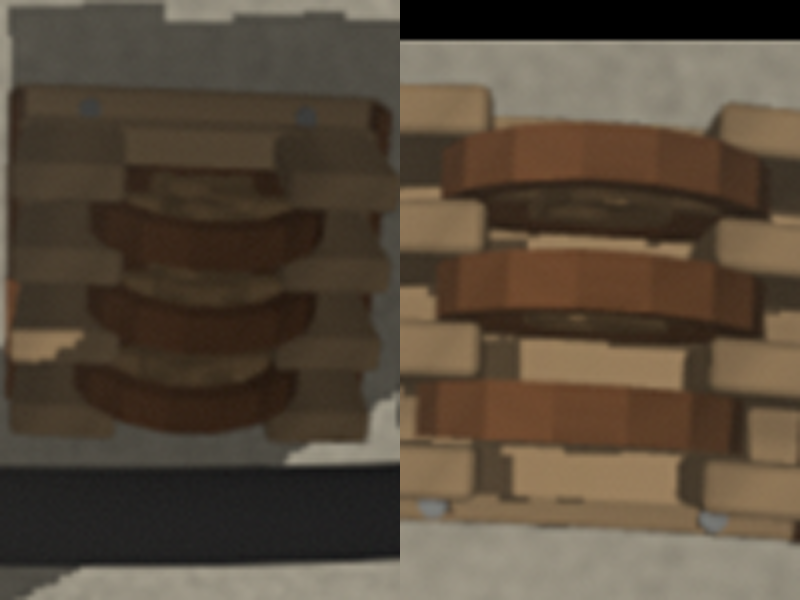

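The picture shows the three wheels, near wheel at mosaic-right (580,410), middle at (600,290), far at (600,165). The holes are too foreshortened to see, so I'll tilt the wrist 20° for a lower view from the rod side.

move_arm:
  targets:
    - {"xyz": [0.2,0.1,0],"angular": [0.07,0,0],"jaw": 1}
    - {"xyz": [0.25,0.2,-0.2],"angular": [0.15,0,0],"jaw": 1}
    - {"xyz": [0.25,0.28,-0.5],"angular": [0.222,0,0],"jaw": 1}
    - {"xyz": [0.25,0.28,-0.5],"angular": [0.222,0,0],"jaw": 1}
    - {"xyz": [0.25,0.28,-0.5],"angular": [0.222,0,0],"jaw": 1}

```text
t: 3.48
eef_pos: [437.8, 56.5, 61.9]
ee_rot: [0.705, 0.688, 0.12, -0.124]
contact_force: [0.4, 0.5, 1.0]
gripper_width: 0.999
grasp_force: 0.0
```

```bash
python3 - <<'E'
from h import *
kc=cam('wrist'); b=grab('wrist','w5.png'); np.savez('w5.npz',K=kc[0],T=kc[1])
print(manip.get_state()['eef_pos'],-kc[1][:3,:3].T@kc[1][:3,3])
E
```

```text
[438.21107626  57.2463321   62.79169745] [439.22405958  77.60448431 242.05034138]
```

move_arm:
  targets:
    - {"xyz": [0,-0.35,0],"angular": [0.07,0,0],"jaw": 1}
    - {"xyz": [0,-0.35,0],"angular": [0.11,0,0],"jaw": 1}
    - {"xyz": [0,-0.35,0],"angular": [0.11,0,0],"jaw": 1}
    - {"xyz": [0,-0.35,0],"angular": [0.11,0,0],"jaw": 1}

```text
t: 3.87
eef_pos: [438.7, 28.2, 63.1]
ee_rot: [0.692, 0.675, 0.179, -0.184]
contact_force: [-0.4, 0.5, 0.0]
gripper_width: 0.999
grasp_force: 0.0
```

```bash
python3 - <<'E'
from h import *
kc=cam('wrist'); b=grab('wrist','w6.png'); np.savez('w6.npz',K=kc[0],T=kc[1])
print(manip.get_state()['eef_pos'],-kc[1][:3,:3].T@kc[1][:3,3])
o=[]
for n in(5,6):
    i=cv2.imread(f'pics/w{n}.png');z=np.load(f'w{n}.npz');k=(z['K'],z['T'])
    x,y=proj('wrist',[436,140,45],k).astype(int);print(x,y)
    p=cv2.copyMakeBorder(i,100,100,100,100,0);x+=100;y+=100
    c=cv2.resize(p[y-75:y+75,x-50:x+50],(400,600),interpolation=2)
    o.append(np.clip(255*(c/255.)**.6*1.1,0,255).astype(np.uint8))
cv2.imwrite('pics/m4.png',np.hstack(o))
E
```

```text
[438.55025085  29.52636008  63.41560039] [439.88735648  18.23810107 244.33617168]
254 112
252 91
```

View pics/m4.png

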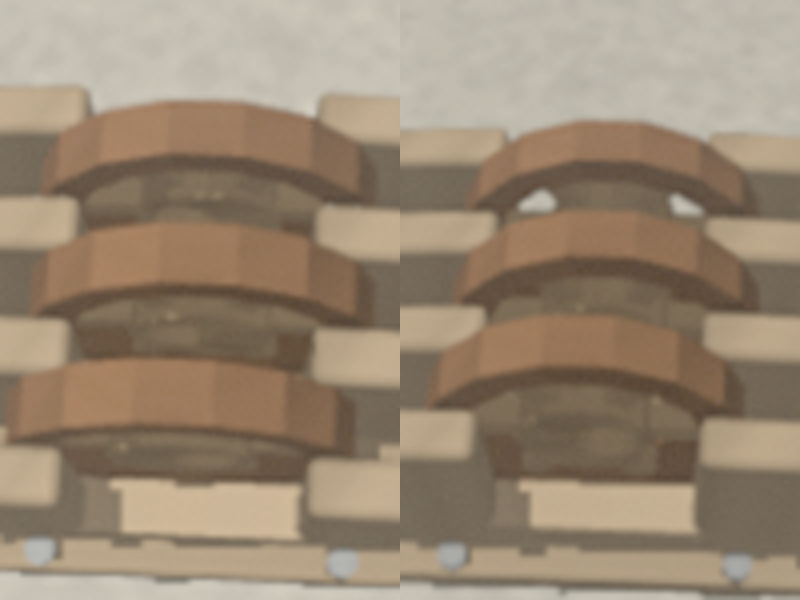

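```bash
python3 - <<'E'
from h import *
def L(n):
    z=np.load(f'w{n}.npz');return cv2.imread(f'pics/w{n}.png'),(z['K'],z['T'])
def onY(u,v,y,k):
    o,d=ray('wrist',u,v,k);return o+d*(y-o[1])/d[1]
# rim extents (mosaic px) front faces: near y=113, mid y=135, far y=157
for n,y,l,r in((6,113,(430,400),(732,405)),(6,135,(455,300),(745,300)),(6,157,(472,200),(748,205)),(5,113,(12,440),(345,445)),(5,135,(35,315),(362,315)),(5,157,(45,190),(362,190))):
    i,k=L(n);x0,y0=proj('wrist',[436,140,45],k).astype(int);off=400 if n==6 else 0
    P=[onY(x0-50+(u-off)/4,y0-75+v/4,y,k).round(1) for u,v in(l,r)]
    print(n,y,P,'ctr',(P[0][0]+P[1][0])/2)
out=[]
for n,u0,u1,v0,v1 in((6,470,720,370,490),(5,70,320,280,370),(5,70,320,155,245)):
    i,k=L(n);x0,y0=proj('wrist',[436,140,45],k).astype(int);off=400 if n==6 else 0
    a,b=x0-50+(u0-off)/4,x0-50+(u1-off)/4;c,d=y0-75+v0/4,y0-75+v1/4
    g=i[int(c):int(d),int(a):int(b)];print(n,int(a),int(c),g.shape)
    g=cv2.cvtColor(g,6).astype(float);lo,hi=np.percentile(g,[2,85]);g=np.clip((g-lo)/(hi-lo)*255,0,255).astype(np.uint8)
    out.append(cv2.resize(g,(g.shape[1]*10,g.shape[0]*7),interpolation=2))
w=max(o.shape[1] for o in out)
m=np.vstack([cv2.copyMakeBorder(o,0,6,0,w-o.shape[1],0,value=255) for o in out])[:600];print(m.shape,[o.shape for o in out]);cv2.imwrite('pics/m5.png',m)
E
```

```text
6 113 [array([405.6, 113. ,  59. ]), array([458.7, 113. ,  53.5])] ctr 432.15
6 135 [array([408.9, 135. ,  56.5]), array([462.3, 135. ,  53.6])] ctr 435.6
6 157 [array([411.4, 157. ,  57.9]), array([464.3, 157. ,  53.8])] ctr 437.85
5 113 [array([406.9, 113. ,  64.1]), array([459. , 113. ,  52.5])] ctr 432.95
5 135 [array([409.3, 135. ,  57.5]), array([462.8, 135. ,  52.6])] ctr 436.05
5 157 [array([410.7, 157. ,  57.8]), array([463.7, 157. ,  54.2])] ctr 437.2
6 219 108 (30, 63, 3)
5 221 107 (22, 63, 3)
5 221 75 (23, 63, 3)
(543, 630) [(210, 630), (154, 630), (161, 630)]
```

View pics/m5.png

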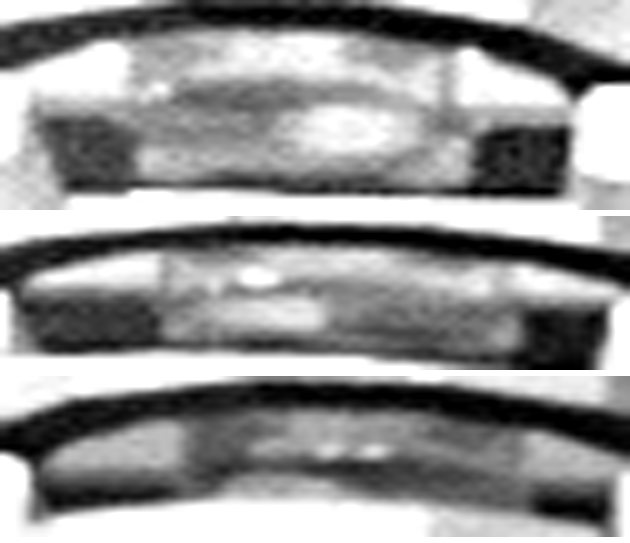

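```bash
python3 - <<'E'
from h import *
for n,u,v,y in((6,253.5,126.6,113),(5,247.5,120.4,135),(5,249.5,91.,157)):
    z=np.load(f'w{n}.npz');k=(z['K'],z['T']);o,d=ray('wrist',u,v,k);print((o+d*(y-o[1])/d[1]).round(1))
# rack end edges in w4: mosaic points of end screws, rack edges
z=np.load('w6.npz');k=(z['K'],z['T'])
for u,v in((452,556),(738,568)):
    print('screw',onz('wrist',252-50+(u-400)/4,91-75+v/4,8,k).round(1))
for u0,v0 in((473,410),(697,420)): print('div1 gap top',onz('wrist',202+(u0-400)/4,16+v0/4,54,k).round(1))
for u0,v0 in((505,130),(712,133)): print('div4 gap top',onz('wrist',202+(u0-400)/4,16+v0/4,54,k).round(1))
E
```

```text
[435.8 113.   38.4]
[431.3 135.   43.4]
[433.  157.   43.2]
screw [402.2 101.7   8. ]
screw [462.5  97.4   8. ]
div1 gap top [412.6 113.1  54. ]
div1 gap top [452.3 109.8  54. ]
div4 gap top [416.8 177.7  54. ]
div4 gap top [458.3 175.4  54. ]
```

move_arm:
  targets:
    - {"xyz": [0.15,-0.45,0.2],"angular": [-0.07,0,0],"jaw": 1}
    - {"xyz": [0.3,-0.9,0.4],"angular": [-0.15,0,0],"jaw": 1}
    - {"xyz": [0.3,-0.9,0.5],"angular": [-0.222,0,0],"jaw": 1}

```text
t: 4.17
eef_pos: [467.2, -49.1, 106.6]
ee_rot: [0.715, 0.694, 0.061, -0.055]
contact_force: [-0.8, 0.7, 0.6]
gripper_width: 1.002
grasp_force: 0.0
```

move_arm:
  targets:
    - {"xyz": [0.15,-0.45,0.1],"angular": [-0.07,0,0],"jaw": 1}
    - {"xyz": [0.3,-0.9,0.2],"angular": [-0.111,0,-0.02],"jaw": 1}

```text
t: 4.33
eef_pos: [488.8, -109.4, 121.3]
ee_rot: [0.722, 0.692, 0.003, 0.003]
contact_force: [0.2, -0.6, -0.4]
gripper_width: 0.999
grasp_force: 0.0
```

move_arm:
  targets:
    - {"xyz": [0.2,-0.45,0],"angular": [0,0,-0.04],"jaw": 1}
    - {"xyz": [0.5,-0.9,0],"angular": [0,0,-0.05],"jaw": 1}

```text
t: 4.5
eef_pos: [527.6, -182.0, 120.7]
ee_rot: [0.75, 0.661, 0.004, 0.001]
contact_force: [0.8, 0.8, 0.7]
gripper_width: 1.0
grasp_force: 0.0
```

move_arm:
  targets:
    - {"xyz": [0.1,-0.45,0],"angular": [0,0,0],"jaw": 1}
    - {"xyz": [0.2,-0.8,0],"angular": [0,0,0],"jaw": 1}
    - {"xyz": [0.2,-0.8,0],"angular": [0,0,0],"jaw": 1}
    - {"xyz": [0.2,-0.8,0],"angular": [0,0,0],"jaw": 1}

```text
t: 4.83
eef_pos: [542.0, -249.7, 119.2]
ee_rot: [0.753, 0.658, 0.001, 0.001]
contact_force: [-0.6, 1.2, -0.1]
gripper_width: 0.995
grasp_force: 0.0
```

```bash
python3 - <<'E'
from h import *
kc=cam('wrist'); b=grab('wrist','w7.png'); np.savez('w7.npz',K=kc[0],T=kc[1])
s=manip.get_state();print(s['eef_pos'],s['ee_rot'],s['joint_pos'].round(2))
for n,p in(('butt',(529,-299,13)),('ferr',(535,-228,13)),('tip',(558.5,-76,13))):print(n,proj('wrist',p,kc))
for n in('rod','rod_tip'): print(n,[(np.round(d['rect']).tolist(),round(d['score'],2)) for d in manip.look_for(n,'wrist')])
g=np.clip(b[:,:,::-1].astype(float)*1.6,0,255).astype(np.uint8);cv2.imwrite('pics/m6.png',cv2.resize(g,(800,600)))
E
```

```text
[ 541.96994932 -247.91767487  118.93566097] [0.75206114 0.65909086 0.00163899 0.00076917] [-0.34  0.38  0.89  1.75 -0.32  1.17  0.51]
butt [252.04156926 235.96483521]
ferr [247.80941114 166.29685193]
tip [250.99819295   0.84472002]
rod [([112.0, 199.0, 171.0, 239.0], 0.84), ([242.0, 0.0, 261.0, 238.0], 0.6)]
rod_tip [([118.0, 201.0, 172.0, 234.0], 0.86), ([242.0, 1.0, 265.0, 240.0], 0.55)]
```

View pics/m6.png

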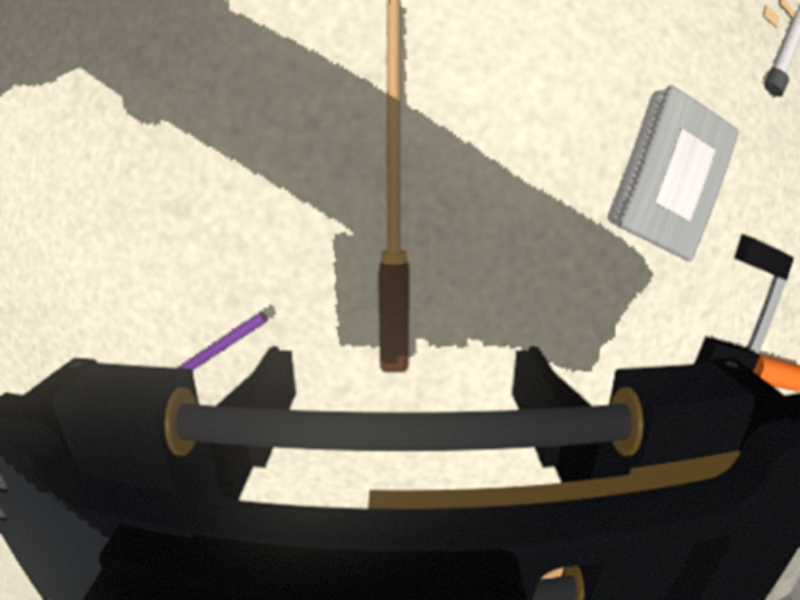

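The brown rod lies vertically in the picture at x≈394 (ferrule front at y≈250, butt at y≈368), and the fingers straddle it.

```bash
python3 - <<'E'
from h import *
z=np.load('w7.npz');k=(z['K'],z['T']);kt=cam('top');ks=cam('scene')
f=1/1.5625
for n,w,t,s in(('ferrfront',(394,250),(295*1.5625+0,0),None),):
    pass
# top native: crop m1 row1: u=295+x/5, v=135+y/5
top={'ferr':(295+316/5,135+88/5),'butt':(295+463/5,135+102/5),'tip':(295+25/5,135+57/5)}
wr={'ferr':(394*f,250*f),'butt':(394*f,366*f),'tip':(394*f,0)}
sc={'ferr':(290*.64,256*.64),'butt':(278*.64,230*.64),'tip':(311*.64,318*.64)}
for n in wr:
    print(n,'w13',onz('wrist',*wr[n],13,k).round(1),'tri w+s',tri([ray('wrist',*wr[n],k),ray('scene',*sc[n],ks)]).round(1),'w+t',tri([ray('wrist',*wr[n],k),ray('top',*top[n],kt)]).round(1))
E
```

```text
ferr w13 [ 539.8 -222.7   13. ] tri w+s [ 537.6 -221.2   17.2] w+t [ 539.4 -224.9    4.7]
butt w13 [ 529.4 -297.1   13. ] tri w+s [ 529.  -294.3   18.4] w+t [ 529.5 -298.8   10.3]
tip w13 [559.6 -75.3  13. ] tri w+s [559.9 -75.1  12.3] w+t [558.7 -75.4  12.4]
```

move_arm:
  targets:
    - {"xyz": [-0.1,-0.18,0],"angular": [0,0,0],"jaw": 0.6}
    - {"xyz": [-0.1,-0.18,-0.45],"angular": [0,0,0],"jaw": 0.5}
    - {"xyz": [-0.1,-0.18,-0.9],"angular": [0,0,0],"jaw": 0.5}
    - {"xyz": [-0.1,-0.18,-0.9],"angular": [0,0,0],"jaw": 0.5}
    - {"xyz": [-0.1,-0.18,-0.9],"angular": [0,0,0],"jaw": 0.5}

```text
t: 5.4
eef_pos: [532.0, -261.8, 45.5]
ee_rot: [0.752, 0.659, 0.0, -0.001]
contact_force: [-0.6, 0.3, 1.5]
gripper_width: 0.708
grasp_force: 0.0
```

move_arm:
  targets:
    - {"xyz": [0.02,0,-0.3],"angular": [0,0,0],"jaw": 0.5}
    - {"xyz": [0.02,0,-0.52],"angular": [0,0,0],"jaw": 0.5}
    - {"xyz": [0.02,0,-0.52],"angular": [0,0,0],"jaw": 0.5}
    - {"xyz": [0.02,0,-0.52],"angular": [0,0,0],"jaw": 0.4}

```text
t: 5.73
eef_pos: [535.4, -264.1, 6.4]
ee_rot: [0.752, 0.659, 0.001, 0.001]
contact_force: [0.7, -0.7, -0.7]
gripper_width: 0.485
grasp_force: 0.0
```

move_arm:
  targets:
    - {"xyz": [0,0,-0.025],"angular": [0,0,0],"jaw": 0.3}
    - {"xyz": [0,0,-0.025],"angular": [0,0,0],"jaw": 0}
    - {"xyz": [0,0,-0.025],"angular": [0,0,0],"jaw": 0}
    - {"xyz": [0,0,-0.025],"angular": [0,0,0],"jaw": 0}
    - {"xyz": [0,0,-0.025],"angular": [0,0,0],"jaw": 0}
    - {"xyz": [0,0,-0.025],"angular": [0,0,0],"jaw": 0}
  grip_force: 50

```text
t: 6.23
eef_pos: [535.0, -264.8, 3.8]
ee_rot: [0.753, 0.658, 0.001, 0.001]
contact_force: [-0.6, 0.8, 6.4]
gripper_width: 0.204
grasp_force: 50.0
```

move_arm:
  targets:
    - {"xyz": [0,0,0],"angular": [0,0,0],"jaw": 0}
    - {"xyz": [0,0,0],"angular": [0,0,0],"jaw": 0}
    - {"xyz": [0,0,0],"angular": [0,0,0],"jaw": 0}

```text
t: 6.48
eef_pos: [535.0, -264.8, 3.8]
ee_rot: [0.753, 0.658, 0.002, 0.001]
contact_force: [-0.6, 0.7, 6.4]
gripper_width: 0.203
grasp_force: 50.0
```

Gripped at 17.7 mm width. Now lift, turn to yaw 87.5°, and approach the rack.

move_arm:
  targets:
    - {"xyz": [0,0,0.2],"angular": [0,0,0],"jaw": 0}
    - {"xyz": [0,0,0.4],"angular": [0,0,0],"jaw": 0}
    - {"xyz": [-0.25,0.25,0.4],"angular": [0,0,0.028],"jaw": 0}
    - {"xyz": [-0.5,0.5,0.4],"angular": [0,0,0.056],"jaw": 0}
    - {"xyz": [-0.8,0.8,0.4],"angular": [0,0,0.056],"jaw": 0}

```text
t: 6.9
eef_pos: [470.1, -201.2, 34.9]
ee_rot: [0.723, 0.691, 0.001, 0.002]
contact_force: [0.5, 1.1, 0.6]
gripper_width: 0.202
grasp_force: 50.0
```

move_arm:
  targets:
    - {"xyz": [-0.25,0.35,0],"angular": [0,0,0],"jaw": 0}
    - {"xyz": [-0.5,0.6,-0.07],"angular": [0,0,0],"jaw": 0}
    - {"xyz": [-0.5,0.6,-0.07],"angular": [0,0,0],"jaw": 0}
    - {"xyz": [-0.5,0.6,-0.07],"angular": [0,0,0],"jaw": 0}
    - {"xyz": [-0.5,0.6,-0.07],"angular": [0,0,0],"jaw": 0}

```text
t: 7.32
eef_pos: [431.2, -152.9, 29.6]
ee_rot: [0.723, 0.691, 0.002, 0.001]
contact_force: [-0.7, -0.9, -0.5]
gripper_width: 0.204
grasp_force: 50.0
```

```bash
python3 - <<'E'
from h import *
from scipy.spatial.transform import Rotation as R
s=manip.get_state();kc=cam('wrist'); b=grab('wrist','w8.png');np.savez('w8.npz',K=kc[0],T=kc[1])
print(s['eef_pos'],R.from_quat(s['ee_rot']).as_matrix().round(3),s['joint_pos'].round(2),s['contact_force'])
p=s['eef_pos'];Rm=R.from_quat(s['ee_rot']).as_matrix()
org=p+Rm@[42,0,-9.2];tip=p+Rm@[192,0,-9.2];print(org,tip)
a=grab('scene');
kt,ks=cam('scene'),cam('wrist')
print('pred',proj('wrist',org,kc),proj('wrist',tip,kc),proj('scene',tip))
sx,sy=proj('scene',tip).astype(int)
g=np.zeros((600,800,3),np.uint8);g[:,:400]=cv2.resize(b[0:240,170:330],(400,600),interpolation=2);g[:400,400:]=cv2.resize(a[sy-50:sy+50,sx-50:sx+50],(400,400),interpolation=2);print(sx,sy)
cv2.imwrite('pics/m7.png',np.clip(g[:,:,::-1]*1.4,0,255).astype(np.uint8))
E
```

```text
[ 431.18360192 -152.9022763    29.64086856] [[ 0.046  0.999  0.004]
 [ 0.999 -0.046  0.   ]
 [ 0.     0.004 -1.   ]] [-0.58  0.14  0.92  2.15 -0.15  0.91  0.38] [-0.7448924  -0.85823572 -0.48585894]
[ 433.07138394 -110.94801395   38.85586446] [439.94771987  38.89428017  38.90969604]
pred [259.42870371 174.96720221] [259.63935675 -86.17723836] [260.95610104 208.85158353]
260 208
```

View pics/m7.png

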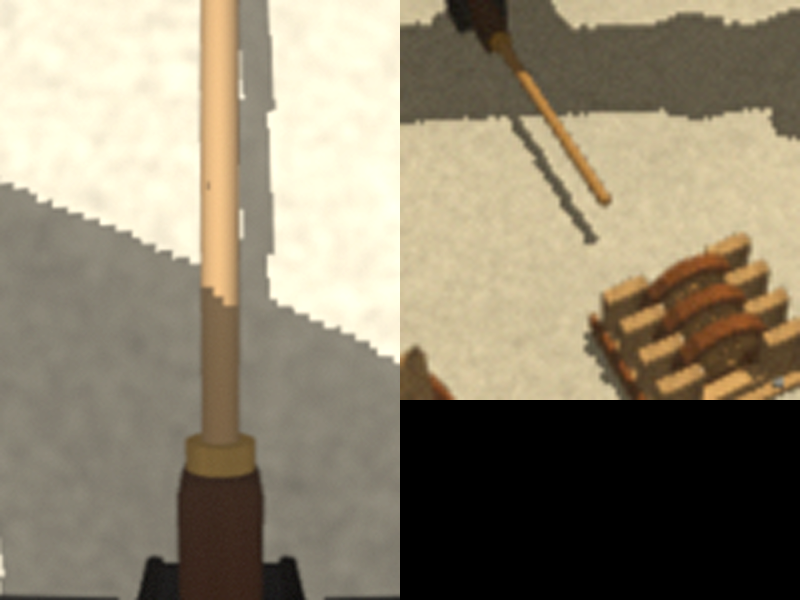

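The picture shows the rod level in the grip, with its tip at scene ≈(261,208.5), within 0.5 px of the prediction. I'll advance to just before the first wheel.

move_arm:
  targets:
    - {"xyz": [-0.02,0.25,-0.01],"angular": [0,0,0],"jaw": 0}
    - {"xyz": [-0.042,0.5,-0.01],"angular": [0,0,0],"jaw": 0}
    - {"xyz": [-0.042,0.75,-0.01],"angular": [0,0,0],"jaw": 0}
    - {"xyz": [-0.042,0.8,-0.01],"angular": [0,0,0],"jaw": 0}
    - {"xyz": [-0.042,0.8,-0.01],"angular": [0,0,0],"jaw": 0}
    - {"xyz": [-0.042,0.8,-0.01],"angular": [0,0,0],"jaw": 0}

```text
t: 7.92
eef_pos: [427.6, -89.8, 28.6]
ee_rot: [0.723, 0.69, 0.001, 0.001]
contact_force: [-0.0, -0.2, -0.8]
gripper_width: 0.203
grasp_force: 50.0
```

move_arm:
  targets:
    - {"xyz": [0,0.05,0],"angular": [0,0,0],"jaw": 0}
    - {"xyz": [0,0.1,0],"angular": [0,0,0],"jaw": 0}
    - {"xyz": [0,0.1,0],"angular": [0,0,0],"jaw": 0}

```text
t: 8.17
eef_pos: [427.0, -80.6, 28.4]
ee_rot: [0.723, 0.69, 0.001, 0.001]
contact_force: [0.4, 0.4, -0.2]
gripper_width: 0.205
grasp_force: 50.0
```

move_arm:
  targets:
    - {"xyz": [0,0.02,0],"angular": [0,0,0],"jaw": 0}
    - {"xyz": [0,0.04,0],"angular": [0,0,0],"jaw": 0}
    - {"xyz": [0,0.04,0],"angular": [0,0,0],"jaw": 0}

```text
t: 8.42
eef_pos: [427.0, -77.2, 28.4]
ee_rot: [0.723, 0.691, 0.001, 0.001]
contact_force: [-0.5, -0.1, 0.0]
gripper_width: 0.2
grasp_force: 50.0
```

move_arm:
  targets:
    - {"xyz": [0,0.02,0],"angular": [0,0,0],"jaw": 0}
    - {"xyz": [0,0.03,0],"angular": [0,0,0],"jaw": 0}
    - {"xyz": [0,0.03,0],"angular": [0,0,0],"jaw": 0}

```text
t: 8.67
eef_pos: [427.0, -74.8, 28.4]
ee_rot: [0.723, 0.691, 0.001, 0.001]
contact_force: [0.0, 0.8, 0.6]
gripper_width: 0.204
grasp_force: 50.0
```

move_arm:
  targets:
    - {"xyz": [0,0.02,0],"angular": [0,0,0],"jaw": 0}
    - {"xyz": [0,0.035,0],"angular": [0,0,0],"jaw": 0}
    - {"xyz": [0,0.035,0],"angular": [0,0,0],"jaw": 0}

```text
t: 8.92
eef_pos: [426.9, -71.9, 28.4]
ee_rot: [0.723, 0.691, 0.001, 0.001]
contact_force: [0.1, -0.3, -0.0]
gripper_width: 0.205
grasp_force: 50.0
```

move_arm:
  targets:
    - {"xyz": [0,0.02,0],"angular": [0,0,0],"jaw": 0}
    - {"xyz": [0,0.035,0],"angular": [0,0,0],"jaw": 0}
    - {"xyz": [0,0.035,0],"angular": [0,0,0],"jaw": 0}

```text
t: 9.17
eef_pos: [427.0, -69.1, 28.4]
ee_rot: [0.723, 0.691, 0.001, 0.001]
contact_force: [0.2, -0.6, -0.1]
gripper_width: 0.201
grasp_force: 50.0
```

move_arm:
  targets:
    - {"xyz": [0,0.02,0],"angular": [0,0,0],"jaw": 0}
    - {"xyz": [0,0.03,0],"angular": [0,0,0],"jaw": 0}
    - {"xyz": [0,0.03,0],"angular": [0,0,0],"jaw": 0}

```text
t: 9.42
eef_pos: [427.0, -66.8, 28.4]
ee_rot: [0.723, 0.691, 0.001, 0.001]
contact_force: [0.2, 0.0, -0.5]
gripper_width: 0.203
grasp_force: 50.0
```

Wheel 1 is through with no contact. Now shift −x for wheel 2, whose hole is at x≈431.

move_arm:
  targets:
    - {"xyz": [0,0.025,0],"angular": [0,0,0],"jaw": 0}
    - {"xyz": [-0.02,0.05,0],"angular": [0,0,0],"jaw": 0}
    - {"xyz": [-0.04,0.05,0],"angular": [0,0,0],"jaw": 0}
    - {"xyz": [-0.05,0.05,0],"angular": [0,0,0],"jaw": 0}
    - {"xyz": [-0.05,0.05,0],"angular": [0,0,0],"jaw": 0}
    - {"xyz": [-0.05,0.05,0],"angular": [0,0,0],"jaw": 0}

```text
t: 9.92
eef_pos: [422.9, -63.0, 28.4]
ee_rot: [0.723, 0.691, 0.001, 0.001]
contact_force: [0.5, -0.2, -0.5]
gripper_width: 0.206
grasp_force: 50.0
```

move_arm:
  targets:
    - {"xyz": [0,0.02,0],"angular": [0,0,0],"jaw": 0}
    - {"xyz": [0,0.035,0],"angular": [0,0,0],"jaw": 0}
    - {"xyz": [0,0.035,0],"angular": [0,0,0],"jaw": 0}

```text
t: 10.17
eef_pos: [423.0, -59.9, 28.4]
ee_rot: [0.723, 0.691, 0.001, 0.001]
contact_force: [-0.2, -0.1, -0.2]
gripper_width: 0.2
grasp_force: 50.0
```

move_arm:
  targets:
    - {"xyz": [0,0.02,0],"angular": [0,0,0],"jaw": 0}
    - {"xyz": [0,0.03,0],"angular": [0,0,0],"jaw": 0}
    - {"xyz": [0,0.03,0],"angular": [0,0,0],"jaw": 0}

```text
t: 10.42
eef_pos: [423.0, -57.5, 28.4]
ee_rot: [0.723, 0.691, 0.001, 0.001]
contact_force: [0.2, -0.6, -0.8]
gripper_width: 0.204
grasp_force: 50.0
```

move_arm:
  targets:
    - {"xyz": [0,0.02,0],"angular": [0,0,0],"jaw": 0}
    - {"xyz": [0,0.03,0],"angular": [0,0,0],"jaw": 0}
    - {"xyz": [0,0.03,0],"angular": [0,0,0],"jaw": 0}

```text
t: 10.67
eef_pos: [423.0, -55.1, 28.4]
ee_rot: [0.723, 0.691, 0.001, 0.001]
contact_force: [0.6, 0.8, -0.9]
gripper_width: 0.2
grasp_force: 50.0
```

move_arm:
  targets:
    - {"xyz": [0,0.02,0],"angular": [0,0,0],"jaw": 0}
    - {"xyz": [0,0.03,0],"angular": [0,0,0],"jaw": 0}
    - {"xyz": [0,0.03,0],"angular": [0,0,0],"jaw": 0}

```text
t: 10.92
eef_pos: [422.9, -52.8, 28.4]
ee_rot: [0.723, 0.691, 0.001, 0.001]
contact_force: [0.7, 0.0, -0.8]
gripper_width: 0.201
grasp_force: 50.0
```

Tip y≈139, no contact.

move_arm:
  targets:
    - {"xyz": [0,0.02,0],"angular": [0,0,0],"jaw": 0}
    - {"xyz": [0,0.03,0],"angular": [0,0,0],"jaw": 0}
    - {"xyz": [0,0.03,0],"angular": [0,0,0],"jaw": 0}

```text
t: 11.17
eef_pos: [423.0, -50.4, 28.4]
ee_rot: [0.723, 0.691, 0.001, 0.001]
contact_force: [-0.4, -0.1, -0.1]
gripper_width: 0.201
grasp_force: 50.0
```

move_arm:
  targets:
    - {"xyz": [0,0.02,0],"angular": [0,0,0],"jaw": 0}
    - {"xyz": [0,0.03,0],"angular": [0,0,0],"jaw": 0}
    - {"xyz": [0,0.03,0],"angular": [0,0,0],"jaw": 0}

```text
t: 11.42
eef_pos: [423.0, -47.9, 28.4]
ee_rot: [0.723, 0.691, 0.001, 0.001]
contact_force: [-0.0, -0.2, -0.3]
gripper_width: 0.202
grasp_force: 50.0
```

move_arm:
  targets:
    - {"xyz": [0,0.03,0],"angular": [0,0,0],"jaw": 0}
    - {"xyz": [0,0.05,0],"angular": [0,0,0],"jaw": 0}
    - {"xyz": [0,0.05,0],"angular": [0,0,0],"jaw": 0}

```text
t: 11.67
eef_pos: [423.0, -43.8, 28.4]
ee_rot: [0.723, 0.691, 0.001, 0.001]
contact_force: [0.4, -1.0, -0.2]
gripper_width: 0.205
grasp_force: 50.0
```

Wheel 2 is through. For wheel 3, whose hole is at x≈433, shift +1.5 mm and keep feeling.

move_arm:
  targets:
    - {"xyz": [0.01,0.03,0],"angular": [0,0,0],"jaw": 0}
    - {"xyz": [0.02,0.05,0],"angular": [0,0,0],"jaw": 0}
    - {"xyz": [0.02,0.05,0],"angular": [0,0,0],"jaw": 0}

```text
t: 11.92
eef_pos: [424.8, -39.8, 28.4]
ee_rot: [0.723, 0.691, 0.001, 0.001]
contact_force: [-0.6, -0.4, -0.2]
gripper_width: 0.203
grasp_force: 50.0
```

move_arm:
  targets:
    - {"xyz": [0,0.02,0],"angular": [0,0,0],"jaw": 0}
    - {"xyz": [0,0.035,0],"angular": [0,0,0],"jaw": 0}
    - {"xyz": [0,0.035,0],"angular": [0,0,0],"jaw": 0}

```text
t: 12.17
eef_pos: [424.5, -37.1, 28.4]
ee_rot: [0.723, 0.691, 0.001, 0.001]
contact_force: [-0.2, -0.4, -0.4]
gripper_width: 0.204
grasp_force: 50.0
```

move_arm:
  targets:
    - {"xyz": [0,0.02,0],"angular": [0,0,0],"jaw": 0}
    - {"xyz": [0,0.03,0],"angular": [0,0,0],"jaw": 0}
    - {"xyz": [0,0.03,0],"angular": [0,0,0],"jaw": 0}

```text
t: 12.42
eef_pos: [424.6, -34.8, 28.4]
ee_rot: [0.723, 0.691, 0.001, 0.001]
contact_force: [0.1, 0.0, -1.3]
gripper_width: 0.203
grasp_force: 50.0
```

Tip y≈157.

move_arm:
  targets:
    - {"xyz": [0,0.02,0],"angular": [0,0,0],"jaw": 0}
    - {"xyz": [0,0.03,0],"angular": [0,0,0],"jaw": 0}
    - {"xyz": [0,0.03,0],"angular": [0,0,0],"jaw": 0}

```text
t: 12.67
eef_pos: [424.5, -32.4, 28.4]
ee_rot: [0.723, 0.691, 0.001, 0.001]
contact_force: [-0.9, -0.6, -0.2]
gripper_width: 0.204
grasp_force: 50.0
```

move_arm:
  targets:
    - {"xyz": [0,0.02,0],"angular": [0,0,0],"jaw": 0}
    - {"xyz": [0,0.03,0],"angular": [0,0,0],"jaw": 0}
    - {"xyz": [0,0.03,0],"angular": [0,0,0],"jaw": 0}

```text
t: 12.92
eef_pos: [424.6, -29.9, 28.4]
ee_rot: [0.723, 0.691, 0.001, 0.001]
contact_force: [-0.0, 0.4, 0.2]
gripper_width: 0.203
grasp_force: 50.0
```

move_arm:
  targets:
    - {"xyz": [0,0.02,0],"angular": [0,0,0],"jaw": 0}
    - {"xyz": [0,0.03,0],"angular": [0,0,0],"jaw": 0}
    - {"xyz": [0,0.03,0],"angular": [0,0,0],"jaw": 0}

```text
t: 13.17
eef_pos: [424.6, -27.5, 28.4]
ee_rot: [0.723, 0.691, 0.001, 0.001]
contact_force: [0.2, -0.7, -1.1]
gripper_width: 0.2
grasp_force: 50.0
```

move_arm:
  targets:
    - {"xyz": [0,0.02,0],"angular": [0,0,0],"jaw": 0}
    - {"xyz": [0,0.03,0],"angular": [0,0,0],"jaw": 0}
    - {"xyz": [0,0.03,0],"angular": [0,0,0],"jaw": 0}

```text
t: 13.42
eef_pos: [424.6, -25.1, 28.4]
ee_rot: [0.723, 0.691, 0.001, 0.001]
contact_force: [0.8, -0.4, -0.8]
gripper_width: 0.202
grasp_force: 50.0
```

move_arm:
  targets:
    - {"xyz": [0,0.03,0],"angular": [0,0,0],"jaw": 0}
    - {"xyz": [0,0.05,0],"angular": [0,0,0],"jaw": 0}
    - {"xyz": [0,0.05,0],"angular": [0,0,0],"jaw": 0}

```text
t: 13.67
eef_pos: [424.5, -20.9, 28.4]
ee_rot: [0.723, 0.691, 0.001, 0.001]
contact_force: [-0.3, -0.3, 0.5]
gripper_width: 0.204
grasp_force: 50.0
```

All three are threaded with no contact above noise. Advance 49 mm along the rod axis so the wheels centre at rod x≈70.

move_arm:
  targets:
    - {"xyz": [0.005,0.08,0],"angular": [0,0,0],"jaw": 0}
    - {"xyz": [0.008,0.16,0],"angular": [0,0,0],"jaw": 0}
    - {"xyz": [0.012,0.24,0],"angular": [0,0,0],"jaw": 0}
    - {"xyz": [0.014,0.3,0],"angular": [0,0,0],"jaw": 0}
    - {"xyz": [0.014,0.3,0],"angular": [0,0,0],"jaw": 0}

```text
t: 14.08
eef_pos: [425.7, 4.1, 28.4]
ee_rot: [0.722, 0.691, 0.001, 0.001]
contact_force: [0.4, 1.3, -0.8]
gripper_width: 0.203
grasp_force: 50.0
```

move_arm:
  targets:
    - {"xyz": [0.005,0.08,0],"angular": [0,0,0],"jaw": 0}
    - {"xyz": [0.008,0.16,0],"angular": [0,0,0],"jaw": 0}
    - {"xyz": [0.012,0.24,0],"angular": [0,0,0],"jaw": 0}
    - {"xyz": [0.014,0.29,0],"angular": [0,0,0],"jaw": 0}
    - {"xyz": [0.014,0.29,0],"angular": [0,0,0],"jaw": 0}
    - {"xyz": [0.014,0.29,0],"angular": [0,0,0],"jaw": 0}

```text
t: 14.58
eef_pos: [426.8, 26.0, 28.4]
ee_rot: [0.723, 0.691, 0.001, 0.001]
contact_force: [0.3, -0.3, -0.9]
gripper_width: 0.205
grasp_force: 50.0
```

```bash
python3 - <<'E'
from h import *
a=grab('scene');b=grab('wrist','w9.png')
g=np.zeros((600,800,3),np.uint8);g[:400,:400]=cv2.resize(a[195:295,230:330],(400,400),interpolation=2)
g[:,400:]=cv2.resize(b[0:240,170:330],(400,600),interpolation=2)
cv2.imwrite('pics/m8.png',np.clip(g[:,:,::-1]*1.4,0,255).astype(np.uint8))
E
```

```text
(no output)
```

View pics/m8.png

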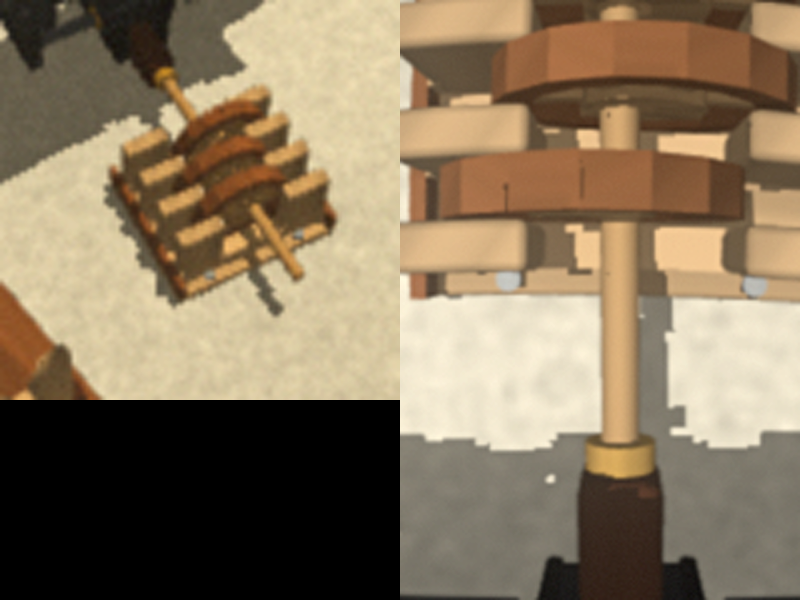

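The rod passes through all three wheels: the tip emerges beyond the far wheel at mosaic (297,272), and the near wheel sits well ahead of the ferrule. Lift gently, straight up.

move_arm:
  targets:
    - {"xyz": [0,0,0.02],"angular": [0,0,0],"jaw": 0}
    - {"xyz": [0,0,0.04],"angular": [0,0,0],"jaw": 0}
    - {"xyz": [0,0,0.06],"angular": [0,0,0],"jaw": 0}
    - {"xyz": [0,0,0.1],"angular": [0,0,0],"jaw": 0}
    - {"xyz": [0,0,0.15],"angular": [0,0,0],"jaw": 0}
    - {"xyz": [0,0,0.2],"angular": [0,0,0],"jaw": 0}
    - {"xyz": [0,0,0.25],"angular": [0,0,0],"jaw": 0}
    - {"xyz": [0,0,0.3],"angular": [0,0,0],"jaw": 0}

```text
t: 15.35
eef_pos: [426.9, 25.8, 52.9]
ee_rot: [0.723, 0.691, 0.001, 0.001]
contact_force: [0.5, 1.3, -1.7]
gripper_width: 0.203
grasp_force: 50.0
```

move_arm:
  targets:
    - {"xyz": [0,0,0.08],"angular": [0,0,0],"jaw": 0}
    - {"xyz": [0,0,0.17],"angular": [0,0,0],"jaw": 0}
    - {"xyz": [0,0,0.26],"angular": [0,0,0],"jaw": 0}
    - {"xyz": [0,0,0.35],"angular": [0,0,0],"jaw": 0}
    - {"xyz": [0,0,0.45],"angular": [0,0,0],"jaw": 0}
    - {"xyz": [0,0,0.55],"angular": [0,0,0],"jaw": 0}
    - {"xyz": [0,0,0.6],"angular": [0,0,0],"jaw": 0}
    - {"xyz": [0,0,0.63],"angular": [0,0,0],"jaw": 0}

```text
t: 16.02
eef_pos: [427.3, 26.0, 103.7]
ee_rot: [0.723, 0.691, 0.002, 0.001]
contact_force: [-0.1, 0.5, -2.1]
gripper_width: 0.199
grasp_force: 50.0
```

move_arm:
  targets:
    - {"xyz": [0,0,0.08],"angular": [0,0,0],"jaw": 0}
    - {"xyz": [0,0,0.16],"angular": [0,0,0],"jaw": 0}
    - {"xyz": [0,0,0.23],"angular": [0,0,0],"jaw": 0}
    - {"xyz": [0,0,0.25],"angular": [0,0,0],"jaw": 0}
    - {"xyz": [0,0,0.25],"angular": [0,0,0],"jaw": 0}
    - {"xyz": [0,0,0.25],"angular": [0,0,0],"jaw": 0}

```text
t: 16.52
eef_pos: [426.8, 25.8, 122.8]
ee_rot: [0.723, 0.691, 0.001, 0.001]
contact_force: [-0.1, 0.1, -0.5]
gripper_width: 0.206
grasp_force: 50.0
```

```bash
python3 - <<'E'
from h import *
from scipy.spatial.transform import Rotation as R
s=manip.get_state();p=s['eef_pos'];M=R.from_quat(s['ee_rot']).as_matrix()
kc=cam('wrist');b=grab('wrist','w10.png');grab('scene','s10.png');grab('top','t10.png')
print(p,s['contact_force'],s['ft_torque'])
for n in(0,48,70,92,150):
    q=p+M@[42+n,0,-9.2];print(n,proj('wrist',q,kc).round(),proj('scene',q).round(1))
for c in('wrist','scene'):
  for n in('wheel_a','stand'): print(c,n,[(np.round(d['rect']).tolist(),round(d['score'],2)) for d in manip.look_for(n,c)])
print(manip.look_for('rod_tip','scene')[:2])
E
```

```text
[426.77553863  25.8191198  122.77603741] [-0.09834688  0.06330214 -0.53789845] [-1.68101485e-01  7.84591027e-02  1.48593999e-05]
0 [260. 175.] [271.9 191. ]
48 [260.  83.] [282.7 206.2]
70 [260.  41.] [287.9 213.5]
92 [260.   1.] [293.3 221.1]
150 [260. -86.] [308.4 242.3]
wrist wheel_a [([206.0, 0.0, 318.0, 17.0], 0.76), ([198.0, 13.0, 316.0, 56.0], 0.67), ([198.0, 60.0, 313.0, 88.0], 0.64)]
wrist stand [([379.0, 0.0, 500.0, 138.0], 0.85)]
scene wheel_a [([280.0, 213.0, 310.0, 239.0], 0.96), ([277.0, 203.0, 303.0, 227.0], 0.51), ([273.0, 198.0, 298.0, 216.0], 0.48)]
scene stand [([191.0, 247.0, 259.0, 324.0], 0.59)]
[{'rect': [382.3, 198.0, 419.4, 309.5], 'score': 0.66}, {'rect': [209.3, 113.8, 244.9, 146.7], 'score': 0.65}]
```

All three wheels hang from the rod. Carry it sideways to above the stand.

move_arm:
  targets:
    - {"xyz": [0.1,0.01,0],"angular": [0,0,0.008],"jaw": 0}
    - {"xyz": [0.25,0.02,0],"angular": [0,0,0.016],"jaw": 0}
    - {"xyz": [0.45,0.04,0],"angular": [0,0,0.03],"jaw": 0}
    - {"xyz": [0.65,0.05,0],"angular": [0,0,0.044],"jaw": 0}
    - {"xyz": [0.85,0.07,0],"angular": [0,0,0.055],"jaw": 0}
    - {"xyz": [1.0,0.08,0],"angular": [0,0,0.066],"jaw": 0}

```text
t: 17.42
eef_pos: [508.1, 32.6, 122.8]
ee_rot: [0.686, 0.728, 0.001, 0.001]
contact_force: [-0.4, -0.1, -1.1]
gripper_width: 0.2
grasp_force: 50.0
```

move_arm:
  targets:
    - {"xyz": [0.2,0.01,0],"angular": [0,0,0.01],"jaw": 0}
    - {"xyz": [0.4,0.03,0],"angular": [0,0,0.02],"jaw": 0}
    - {"xyz": [0.6,0.05,0],"angular": [0,0,0.033],"jaw": 0}
    - {"xyz": [0.8,0.06,0],"angular": [0,0,0.044],"jaw": 0}
    - {"xyz": [0.95,0.07,0],"angular": [0,0,0.055],"jaw": 0}
    - {"xyz": [1.0,0.08,0],"angular": [0,0,0.066],"jaw": 0}

```text
t: 17.92
eef_pos: [588.4, 38.8, 122.4]
ee_rot: [0.647, 0.762, 0.001, 0.001]
contact_force: [-0.1, -0.0, -0.7]
gripper_width: 0.205
grasp_force: 50.0
```

move_arm:
  targets:
    - {"xyz": [0.15,0.01,0],"angular": [0,0,0],"jaw": 0}
    - {"xyz": [0.3,0.02,0],"angular": [0,0,0],"jaw": 0}
    - {"xyz": [0.42,0.03,0],"angular": [0,0,0],"jaw": 0}
    - {"xyz": [0.48,0.04,0],"angular": [0,0,0],"jaw": 0}
    - {"xyz": [0.48,0.04,0],"angular": [0,0,0],"jaw": 0}
    - {"xyz": [0.48,0.04,0],"angular": [0,0,0],"jaw": 0}

```text
t: 18.42
eef_pos: [624.8, 41.7, 122.6]
ee_rot: [0.648, 0.762, 0.001, 0.0]
contact_force: [-0.2, -0.2, -0.7]
gripper_width: 0.204
grasp_force: 50.0
```

```bash
python3 - <<'E'
from h import *
from scipy.spatial.transform import Rotation as R
s=manip.get_state();p=s['eef_pos'];M=R.from_quat(s['ee_rot']).as_matrix()
kc=cam('wrist');b=grab('wrist','w11.png');np.savez('w11.npz',K=kc[0],T=kc[1],p=p,M=M)
print(p,'yaw',np.degrees(np.arctan2(M[1,0],M[0,0])),s['contact_force'],M[:,0].round(4))
for n in(0,15,48,70): print(n,proj('wrist',p+M@[42+n,0,-9.2],kc).round(1))
for n in('wheel_a','stand'): print(n,[(np.round(d['rect']).tolist(),round(d['score'],2)) for d in manip.look_for(n,'wrist')])
u=np.array([-.1616,.9868,0]);w=np.array([.9868,.1616,0]);c=np.array([607,152.2,0])
for sx in(-55,):
  for a,z in((-14,76),(14,76),(-4.5,52),(4.5,52),(-42,10),(42,10)): print(sx,a,proj('wrist',c+u*sx+w*a+[0,0,z],kc).round(1))
g=cv2.cvtColor(b,7)
print('rows 90-160 step6, cols 190-330 step 4');
for v in range(60,164,6): print(v,' '.join(f'{x:3d}' for x in g[v,190:334:4]))
E
```

```text
[624.75019402  41.69401956 122.59931056] yaw 99.24556295089788 [-0.18792978 -0.20482694 -0.69204529] [-1.607e-01  9.870e-01  4.000e-04]
0 [259.6 175.3]
15 [259.7 147.4]
48 [259.8  83.6]
70 [259.8  41.6]
wheel_a [([203.0, 0.0, 317.0, 19.0], 0.86), ([194.0, 14.0, 316.0, 56.0], 0.6)]
stand [([215.0, 50.0, 309.0, 148.0], 0.75)]
-55 -14 [239.6 135.1]
-55 14 [279.4 135.1]
-55 -4.5 [253.6 131.5]
-55 4.5 [265.1 131.5]
-55 -42 [213.8 127.2]
-55 42 [304.3 127.2]
rows 90-160 step6, cols 190-330 step 4
60 168 166 170 171 173 176 179  86  92  93  87  88  85  78  75  75  93  93  91  83  82  83  85  63  55  55  90  86  82  78 151 124 159 171 172 170
66 165 174 159  89  76  80  80  83  83  80  77  74  75  73  74  74  88  88  89  89  89  88  87  79  80  78  77  76  62  60  70 171 169 173 169 175
72 170 171 128  78  80  82  85  86  85  77  76  75  75  75  77  78  90  90  90  90  88  89  88  79  81  81  79  80  62  62  62  73 106 172 171 167
78 171 166 131  79  80  85  86  88  87  77  76  77  78  79  81  82  89  89  88  90  89  89  89  78  79  80  81  82  65  63  62  68 106 174 171 169
84 171 174 131  
[... 1352 characters left out ...]
  68  87 107 127 147 121  94 133 137 112  74  81  85  80 121 130 108  92  71  70 130 176 175 174 170 175 177
144  94  91  94  94  93  94  93  55  52  59  58  76  98  90  86  92 129 137 113  76  79  83  86  84  54  52  91  84  82 128 171 167 170 172 174 169
150  91  96  93  91  92  94  96  92  92  90  90  91  91  90  94  95 133 137 113 162 174 175 171 174  90  90 172 168 175 173 166 175 176 180 182 178
156  91  91  93  94  92  91  94  92  92  90  89  92  93  91  92  97 132 137 114  82  90 111 127  90  90  92 108 165 174 176 175 169 173 169 170 176
162  91  90  92  91  93  92  92  88  88  93  94  88  91  88  87  94 130 136 112  87  93  92  92  89  91  92  94 102 130 162 159 169 168 106 143 167
```

```bash
python3 - <<'E'
from h import *
z=np.load('w11.npz');k=(z['K'],z['T']);b=cv2.imread('pics/w11.png');g=cv2.GaussianBlur(cv2.cvtColor(b,6),(3,3),0).astype(float)
u=np.array([-.1616,.9868,0]);w=np.array([.9868,.1616,0]);c=np.array([607,152.2,0])
def e(v,lo,hi,t=130):
    r=g[v,lo:hi];i=np.where((r[:-1]-t)*(r[1:]-t)<0)[0];return [round(lo+j+(t-r[j])/(r[j+1]-r[j]),1) for j in i]
for v in(90,96,102,108,114,120,126,132):
    L=e(v,205,230);Rr=e(v,295,325)
    f=lambda x:((onz('wrist',x,v,10,k)-c)@w).round(1)
    print(v,L,[f(x) for x in L],Rr,[f(x) for x in Rr])
for uu in(225,232,290,300):
    col=g[134:165,uu];print(uu,col.round().astype(int).tolist())
print([( (onz('wrist',225,v,10,k)-c)@u).round(1) for v in(144,147,150)])
for v in range(128,149,2): print(v,' '.join(f'{int(x):3d}' for x in g[v,224:304:2]))
E
```

```text
90 [np.float64(216.3)] [np.float64(-39.1)] [np.float64(308.2)] [np.float64(45.0)]
96 [np.float64(216.3)] [np.float64(-39.1)] [np.float64(317.7)] [np.float64(54.0)]
102 [np.float64(216.4)] [np.float64(-39.1)] [np.float64(317.4)] [np.float64(53.8)]
108 [np.float64(216.7)] [np.float64(-38.9)] [np.float64(307.3)] [np.float64(44.4)]
114 [np.float64(216.5)] [np.float64(-39.2)] [np.float64(307.0)] [np.float64(44.2)]
120 [np.float64(216.6)] [np.float64(-39.2)] [np.float64(307.4)] [np.float64(44.7)]
126 [np.float64(216.7)] [np.float64(-39.2)] [np.float64(307.1)] [np.float64(44.6)]
132 [np.float64(216.9)] [np.float64(-39.2)] [np.float64(307.3)] [np.float64(44.9)]
225 [74, 73, 71, 69, 71, 80, 89, 91, 82, 68, 57, 54, 62, 76, 88, 91, 91, 90, 91, 91, 90, 90, 90, 89, 89, 90, 91, 92, 93, 93, 94]
232 [71, 75, 82, 89, 95, 97, 95, 94, 92, 86, 72, 60, 62, 77, 88, 91, 90, 88, 87, 87, 87, 88, 90, 91, 92, 92, 92, 91, 90, 89, 89]
290 [83, 89, 95, 102, 105, 97, 82, 72, 68, 62, 55, 53, 59, 74, 89, 95, 96, 95, 93, 92, 92, 92, 92, 92, 92, 92, 92, 93, 93, 92, 92]
300 [70, 68, 66, 65, 65, 70, 78, 82, 83, 82, 81, 
[... 1258 characters left out ...]
  86  83  80  77  82  95  94  88  82  78  78
142  78  88  91  90  92  94  96  97  94  92  89  87  86  94 117 131 137 136 128 113  89  77  80  81  83  86  87  87  87  67  51  52  53  68  89  91  88  85  83  83
144  54  60  63  63  72  77  91  96  93  90  88  85  85  93 109 127 138 136 128 113  90  76  78  78  81  83  84  85  87  78  54  52  52  55  81  90  87  83  81  82
146  61  62  62  62  62  65  77  83  82  81  80  82  85  93 117 132 137 136 128 112  93  99 104 100 100 104 107 107 106  98  72  59  59  59  82 101 100  97  95  95
148  88  88  89  88  88  88  87  88  89  90  91  92  92  95 119 132 138 136 128 112 103 151 168 164 164 166 166 165 165 163 123  88  88  89 131 162 160 160 163 165
```

The base edges put the stand's centreline 2.3 mm off my estimate, and the rod 1.4 mm the other way. Shift +3.6 mm laterally and lower until the rod is inside the notches.

move_arm:
  targets:
    - {"xyz": [0.02,0.004,-0.05],"angular": [0,0,0],"jaw": 0}
    - {"xyz": [0.045,0.008,-0.15],"angular": [0,0,0],"jaw": 0}
    - {"xyz": [0.045,0.008,-0.25],"angular": [0,0,0],"jaw": 0}
    - {"xyz": [0.045,0.008,-0.35],"angular": [0,0,0],"jaw": 0}
    - {"xyz": [0.045,0.008,-0.45],"angular": [0,0,0],"jaw": 0}
    - {"xyz": [0.045,0.008,-0.5],"angular": [0,0,0],"jaw": 0}
    - {"xyz": [0.045,0.008,-0.5],"angular": [0,0,0],"jaw": 0}
    - {"xyz": [0.045,0.008,-0.5],"angular": [0,0,0],"jaw": 0}

```text
t: 19.23
eef_pos: [628.6, 42.3, 82.4]
ee_rot: [0.648, 0.762, 0.001, 0.0]
contact_force: [0.6, 0.4, -0.4]
gripper_width: 0.199
grasp_force: 50.0
```

```bash
python3 - <<'E'
from h import *
from scipy.spatial.transform import Rotation as R
s=manip.get_state();p=s['eef_pos'];M=R.from_quat(s['ee_rot']).as_matrix()
k=cam('wrist');b=grab('wrist','w12.png')
g=cv2.GaussianBlur(cv2.cvtColor(b,7),(3,3),0).astype(float);print(p,s['contact_force'])
print('rod',proj('wrist',p+M@[42,0,-9.2],k),proj('wrist',p+M@[57,0,-9.2],k))
u=np.array([-.1616,.9868,0]);w=np.array([.9868,.1616,0]);c=np.array([607,152.2,0])+2.3*w
for a,z in((-14,76),(14,76),(-4.5,52),(4.5,52),(-42,10),(42,10)): print(a,proj('wrist',c-55*u+w*a+[0,0,z],k).round(1),proj('wrist',c-59*u+w*a+[0,0,z],k).round(1))
for v in range(122,166,3): print(v,' '.join(f'{int(x):3d}' for x in g[v,220:304:2]))
E
```

```text
[628.59527992  42.33732928  82.38475788] [ 0.59653244  0.38926809 -0.43239515]
rod [259.57208236 175.28679803] [259.6345673  147.34866306]
-14 [232.7 143.3] [232.8 150.2]
14 [281.7 143.3] [281.5 150.2]
-4.5 [250.3 137.9] [250.3 144. ]
4.5 [264.1 137.9] [264.1 144. ]
-42 [204.5 131.9] [204.7 136.8]
42 [310.  131.8] [309.9 136.8]
122  60  60  63  64  63  63  61  59  56  54  56  56  56  56  56  85 123 135 141 140 130 115  90  58  52  58  58  54  43  43  44  45  49  61  65  66  66  69  70  65  68  77
125  60  61  61  61  60  59  59  59  59  59  59  59  59  58  58  86 123 135 141 139 130 115  90  63  59  59  50  43  43  44  44  48  58  59  58  58  59  59  58  59  59  60
128  75  77  77  77  77  77  76  76  75  75  76  77  77  76  76  93 123 135 141 139 130 116  91  74  76  74  72  72  72  72  72  74  77  77  78  78  78  77  71  63  60  56
131  77  77  77  76  76  76  77  76  77  78  78  79  78  79  78  93 122 135 141 139 131 115  91  69  68  67  68  68  69  72  73  74  75  75  76  76  76  76  80  77  67  52
134  76  73  72  74  76  78  79  80  79  80  79  79  79  78  76  92 120 134 141 13
[... 1109 characters left out ...]
  88  84  83
155  82  82  82  82  82  82  82  83  85  86  86  84  84  84  83  95 121 134 140 139 131 114  98 121 145 147 146 114  84  81  81  80  83 127 150 148 148 146 145 142 140 145
158  92  91  91  93  91  93  93  92  93  95  96  95  93  94  94 100 121 134 140 139 131 115  92  90 101 103 101  94  92  92  93  92  92 100 124 162 178 176 173 171 172 176
161  87  87  89  91  92  94  93  92  93  94  94  94  94  95  95 100 121 135 140 139 130 115  92  89  94  93  94  94  94  93  91  91  92  94  94 102 150 173 171 168 169 173
164  89  88  91  93  95  95  93  92  93  93  94  94  94  94  93 100 121 134 140 139 131 114  91  87  92  92  94  95  95  93  90  89  91  93  93  93 101 151 175 171 169 172
```

Both notch edges (cols 233 and 281.5) sit symmetrically about the rod (257.3), so it is centred. Lower on.

move_arm:
  targets:
    - {"xyz": [0,0,-0.08],"angular": [0,0,0],"jaw": 0}
    - {"xyz": [0,0,-0.16],"angular": [0,0,0],"jaw": 0}
    - {"xyz": [0,0,-0.24],"angular": [0,0,0],"jaw": 0}
    - {"xyz": [0,0,-0.31],"angular": [0,0,0],"jaw": 0}
    - {"xyz": [0,0,-0.31],"angular": [0,0,0],"jaw": 0}
    - {"xyz": [0,0,-0.31],"angular": [0,0,0],"jaw": 0}

```text
t: 19.78
eef_pos: [628.4, 42.4, 57.3]
ee_rot: [0.648, 0.762, 0.001, 0.0]
contact_force: [-0.1, -0.8, -0.2]
gripper_width: 0.203
grasp_force: 50.0
```

move_arm:
  targets:
    - {"xyz": [0,0,-0.04],"angular": [0,0,0],"jaw": 0}
    - {"xyz": [0,0,-0.075],"angular": [0,0,0],"jaw": 0}
    - {"xyz": [0,0,-0.075],"angular": [0,0,0],"jaw": 0}
    - {"xyz": [0,0,-0.075],"angular": [0,0,0],"jaw": 0}

```text
t: 20.12
eef_pos: [628.7, 42.5, 51.9]
ee_rot: [0.648, 0.762, 0.001, 0.001]
contact_force: [0.5, 0.6, -1.4]
gripper_width: 0.204
grasp_force: 50.0
```

move_arm:
  targets:
    - {"xyz": [0,0,-0.015],"angular": [0,0,0],"jaw": 0}
    - {"xyz": [0,0,-0.03],"angular": [0,0,0],"jaw": 0}
    - {"xyz": [0,0,-0.03],"angular": [0,0,0],"jaw": 0}
    - {"xyz": [0,0,-0.03],"angular": [0,0,0],"jaw": 0}

```text
t: 20.45
eef_pos: [628.8, 42.5, 49.6]
ee_rot: [0.648, 0.762, 0.001, 0.001]
contact_force: [0.4, -0.1, -1.0]
gripper_width: 0.201
grasp_force: 50.0
```

move_arm:
  targets:
    - {"xyz": [0,0,-0.01],"angular": [0,0,0],"jaw": 0}
    - {"xyz": [0,0,-0.02],"angular": [0,0,0],"jaw": 0}
    - {"xyz": [0,0,-0.02],"angular": [0,0,0],"jaw": 0}

```text
t: 20.7
eef_pos: [628.7, 42.5, 47.8]
ee_rot: [0.648, 0.762, 0.001, 0.001]
contact_force: [-0.7, -0.2, -1.2]
gripper_width: 0.197
grasp_force: 50.0
```

move_arm:
  targets:
    - {"xyz": [0,0,-0.01],"angular": [0,0,0],"jaw": 0}
    - {"xyz": [0,0,-0.012],"angular": [0,0,0],"jaw": 0}
    - {"xyz": [0,0,-0.012],"angular": [0,0,0],"jaw": 0}

```text
t: 20.95
eef_pos: [628.8, 42.5, 47.0]
ee_rot: [0.648, 0.762, 0.001, 0.001]
contact_force: [0.0, -0.4, -0.6]
gripper_width: 0.205
grasp_force: 50.0
```

```bash
python3 - <<'E'
from h import *
k=cam('wrist');s=manip.get_state();b=grab('wrist','w13.png');p=s['eef_pos']
g=cv2.GaussianBlur(cv2.cvtColor(b,7),(3,3),0).astype(float);print(p,s['contact_force'],s['ft_torque'])
u=np.array([-.1616,.9868,0]);w=np.array([.9868,.1616,0]);c=np.array([607,152.2,0])+2.3*w
for a,z in((-14,76),(14,76),(-4.5,52),(4.5,52)): print(a,proj('wrist',c-55*u+w*a+[0,0,z],k).round(1),proj('wrist',c-59*u+w*a+[0,0,z],k).round(1))
for v in range(125,175,4): print(v,' '.join(f'{int(x):3d}' for x in g[v,216:304:2]))
print([(np.round(d['rect']).tolist(),round(d['score'],2)) for d in manip.look_for('wheel_a','wrist')])
E
```

```text
[628.84232472  42.45001425  47.03240963] [ 0.03668115 -0.44716303 -0.57572323] [-0.16789709  0.03288156  0.0203738 ]
-14 [225.8 154.7] [226.1 163.2]
14 [287.3 154.6] [287.1 163.2]
-4.5 [248.2 146.4] [248.3 153.8]
4.5 [265.1 146.4] [265.1 153.7]
125  78  79  79  80  80  77  75  72  67  65  68  68  68  69  69  69  71  90 125 137 144 142 133 117  91  53  43  45  45  46  46  65  74  75  77  74  71  78  79  78  79  80  83  85
129  58  58  57  57  57  57  57  56  56  56  56  56  56  56  56  56  56  86 125 138 143 142 133 117  90  49  38  38  38  38  39  51  57  57  57  57  57  57  57  57  58  58  58  58
133  79  79  79  79  79  79  79  79  78  79  79  79  78  78  78  78  77  94 124 138 143 142 133 118  92  72  72  73  74  77  78  79  79  79  79  79  80  79  80  80  80  80  79  74
137  77  77  77  77  78  77  75  75  75  76  77  79  79  79  78  78  94 110 116 134 144 142 133 117  92  71  72  75  75  75  73  72  73  74  75  76  76  77  77  77  77  76  75  76
141  73  75  77  79  80  81  81  81  81  81  81  81  81  80  79  78 109 126 124 137 144 142 133 117  92  71  71  72  73  73  73  73  74
[... 927 characters left out ...]
6 112 108 106 102
165  92  92  92  92  92  92  92  93  95  96  97  96  94  94  95  94  93 100 123 137 143 142 133 117  93  85  88  89  90  90  90  90  90  91 124 150 164 168 168 166 166 166 165 162
169  91  92  93  93  94  95  94  93  94  95  97  96  96  95  97  97  95 103 124 137 143 142 133 117  93  90  96  96  97  96  95  94  94  94  94 111 128 138 163 167 170 179 177 174
173  89  91  93  95  97  96  95  94  94  95  95  96  96  97  94  89  81  92 123 137 143 142 133 116  91  77  84  90  94  95  96  97  95  93  91  92  93  95  95  96  95  94  96 137
[([203.0, 0.0, 318.0, 21.0], 0.82), ([200.0, 58.0, 316.0, 91.0], 0.78), ([203.0, 12.0, 317.0, 52.0], 0.6), ([195.0, 0.0, 320.0, 165.0], 0.35)]
```

The axis is at ~56 mm, centred with no side load. Release.

move_arm:
  targets:
    - {"xyz": [0,0,0],"angular": [0,0,0],"jaw": 0.25}
    - {"xyz": [0,0,0],"angular": [0,0,0],"jaw": 0.3}
    - {"xyz": [0,0,0],"angular": [0,0,0],"jaw": 0.4}
    - {"xyz": [0,0,0],"angular": [0,0,0],"jaw": 0.5}
    - {"xyz": [0,0,0],"angular": [0,0,0],"jaw": 0.5}
    - {"xyz": [0,0,0],"angular": [0,0,0],"jaw": 0.5}

```text
t: 21.55
eef_pos: [628.8, 42.5, 47.1]
ee_rot: [0.648, 0.762, 0.001, 0.001]
contact_force: [-0.0, 0.6, -0.1]
gripper_width: 0.471
grasp_force: 0.0
```

```bash
python3 - <<'E'
from h import *
k=cam('wrist');s=manip.get_state();b=grab('wrist','w14.png')
print(s['eef_pos'],s['contact_force'],s['gripper_width'])
a=cv2.imread('pics/w13.png')[:,:,::-1];d=np.abs(a.astype(int)-b).sum(2)
print('diff rod area',d[90:175,245:270].mean(),'wheels',d[0:90,195:320].mean())
for n in('wheel_a','stand','rod'):print([(np.round(d['rect']).tolist(),round(d['score'],2)) for d in manip.look_for(n,'wrist')])
g=cv2.cvtColor(b,7)
for v in (105,129,149,165,185,200): print(v,g[v,240:276:2])
E
```

```text
[628.8355147   42.4891114   47.07937533] [-0.01725934  0.58729049 -0.07891379] 0.47136931577749175
diff rod area 9.839058823529411 wheels 7.725688888888889
[([204.0, 0.0, 315.0, 16.0], 0.66), ([201.0, 10.0, 318.0, 55.0], 0.59), ([0.0, 0.0, 106.0, 124.0], 0.32)]
[]
[([244.0, 0.0, 278.0, 300.0], 0.61), ([0.0, 372.0, 25.0, 383.0], 0.47)]
105 [ 95  96  97  92  89  98 130 142 147 147 138 122  96  55  47  50  51  52]
129 [ 58  56  56  56  57  88 130 142 148 147 137 122  96  47  39  40  40  40]
149 [ 78  75  74  70 114 144 125 142 148 147 138 122  95  67  69  68  69  71]
165 [ 99  99 100  98  97 104 128 141 148 145 138 121  96  91  95  95  95  96]
185 [ 96  94  66  67  71  74  75  73  75  73  73  73  72  74  71  67  81 100]
200 [80 35 36 36 36 36 36 35 37 36 36 37 37 37 36 38 37 38]
```

The rod has not moved. Retract straight up.

move_arm:
  targets:
    - {"xyz": [0,0,0.1],"angular": [0,0,0],"jaw": 0.5}
    - {"xyz": [0,0,0.25],"angular": [0,0,0],"jaw": 0.5}
    - {"xyz": [0,0,0.45],"angular": [0,0,0],"jaw": 0.5}
    - {"xyz": [0,0,0.7],"angular": [0,0,0],"jaw": 0.5}
    - {"xyz": [0,0,1],"angular": [0,0,0],"jaw": 0.5}

```text
t: 22.17
eef_pos: [628.4, 42.3, 128.3]
ee_rot: [0.648, 0.762, 0.001, 0.0]
contact_force: [-0.5, -0.4, 0.1]
gripper_width: 0.5
grasp_force: 0.0
```

move_arm:
  targets:
    - {"xyz": [0,-0.4,0.3],"angular": [0,0,0],"jaw": 0.5}
    - {"xyz": [0,-0.8,0.5],"angular": [0,0,0],"jaw": 0.5}
    - {"xyz": [0,-0.8,0.5],"angular": [0,0,0],"jaw": 0.5}
    - {"xyz": [0,-0.8,0.5],"angular": [0,0,0],"jaw": 0.5}

```text
t: 22.5
eef_pos: [629.8, -25.3, 170.2]
ee_rot: [0.65, 0.76, 0.002, 0.002]
contact_force: [0.2, 0.1, -1.0]
gripper_width: 0.501
grasp_force: 0.0
```

```bash
python3 - <<'E'
from h import *
s=manip.get_state();print(s['eef_pos'],s['contact_force']);grab('wrist');grab('scene','s15.png');grab('top','t15.png')
u=np.array([-.1616,.9868,0]);w=np.array([.9868,.1616,0]);c=np.array([607,152.2,56])+2.3*w
for cm in('scene','top','wrist'):
    k=cam(cm);print(cm,'pred tip/org/wheels/butt',[proj(cm,c+u*x,k).round(0).tolist() for x in(80,-70,22,0,-22,-144)])
    for n in('wheel_a','rod'):print(n,[(np.round(d['rect']).tolist(),round(d['score'],2)) for d in manip.look_for(n,cm)])
E
```

```text
[629.80211713 -25.25609666 170.23198358] [ 0.2390402   0.13272423 -1.02407525]
scene pred tip/org/wheels/butt [[243.0, 302.0], [201.0, 252.0], [226.0, 282.0], [220.0, 274.0], [214.0, 267.0], [183.0, 230.0]]
wheel_a [([205.0, 260.0, 228.0, 278.0], 0.77), ([208.0, 266.0, 233.0, 288.0], 0.67), ([215.0, 272.0, 242.0, 300.0], 0.59), ([257.0, 215.0, 314.0, 270.0], 0.37)]
rod [([382.0, 197.0, 418.0, 308.0], 0.77), ([212.0, 109.0, 254.0, 145.0], 0.73), ([180.0, 228.0, 245.0, 302.0], 0.6)]
top pred tip/org/wheels/butt [[178.0, 131.0], [237.0, 120.0], [200.0, 127.0], [209.0, 125.0], [218.0, 124.0], [266.0, 115.0]]
wheel_a [([210.0, 113.0, 220.0, 136.0], 0.69), ([202.0, 116.0, 211.0, 139.0], 0.63)]
rod [([370.0, 192.0, 413.0, 269.0], 0.91), ([127.0, 236.0, 193.0, 340.0], 0.74), ([179.0, 115.0, 247.0, 135.0], 0.67)]
wrist pred tip/org/wheels/butt [[268.0, -67.0], [269.0, 76.0], [269.0, -18.0], [269.0, 3.0], [269.0, 25.0], [268.0, 156.0]]
wheel_a [([237.0, 0.0, 300.0, 8.0], 0.82), ([236.0, 4.0, 300.0, 32.0], 0.78)]
rod [([258.0, 0.0, 278.0, 149.0], 0.69), ([85.0, 303.0, 97.0, 310.0], 0.41)]
```

In the scene view the rod spans (180,228)–(245,302), matching the predicted level pose, and the three wheels sit between the forks. Hand in.

```bash
python3 -c "
from rig import manip
print(manip.job_done())"
```

```text
the job is handed in; nothing more can be done
None
```

The rod is hanging level across both forks with all three wheels between them. The gripper has let go and is clear, no contact above sensor noise (about 1 N) showed while threading, and I handed the job in at about 23 s.

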